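# Gauging handed-in battery packs for swelling

### The arm

A 6-joint arm with a two-finger parallel gripper is mounted at the origin on the work surface. World frame = base frame: x ahead of the robot, y to its left, z up, the work surface at z = 0. Lengths are in mm, angles in degrees, forces in N, time in s.
With the tool pointing down it reaches from about 325 to 775 mm from the base axis. Payload 9.3 kg.
Tool frame: the origin (TCP) lies between the finger pads; the fingertips stand 14 mm ahead of it and the grasp point (between the pads) lies 5 mm behind it; z points along the fingers, y is the direction in which the jaws open and shut (so a half turn about z gives the same grasp; the last joint's range is limited). The gripper opens to 85 mm and grips with 20 to 120 N. Pads are 22 mm wide; open, the fingers measure 114 mm over their backs; the gripper's body (76 mm by 85 mm) begins 54 mm behind the grasp point. The pads swing forward as they close: fully open they stand 13 mm farther back than shut.
Start: joints at [-75.206, 14.817, 1.232, 76.415, 0, 81.257], TCP at [219.632, -504.241, 245.279] pointing down, gripper open.
Joint ranges: [-174.27, 174.27], [-52.1, 104.24], [-59.71, 78.15], [-110.17, 111.67], [-87.03, 83.33], [-180, 180]. Speed limits (degrees/s): [127.2, 127.2, 159.86, 180, 180, 180].

### API

Orientations are given as a 3x3 rotation matrix whose columns are the frame's x, y, z axes.
In Python, from bench import env gives the robot as it stands.
- The arm moves only by the tool arm_command, never from a script. Its arguments are lists of equal length, an entry for each row: "xyz": the shift along the tool's x, y, z in mm, a list of three; "turn": the turn about the tool's z in rad; "gripper": the opening, from 0 (shut) to 1 (fully open). A call has 1 to 5 rows; each row shifts and turns the pose as measured when the row begins, along the tool's axes as they then stand; what a row does not reach is not made up. A row lasts 1/10 s, in which the tool goes at most 50 mm and 8.59 degrees, less where a joint would pass 70% of its speed; a pose out of reach is approached as far as the arm can. A call is refused whole if a number of a shift passes 50 or a number of a turn 0.15, either way. A call with a gripper value outside its range is refused whole. The fingers move at their own pace and stop on an object; "grip_force" is the grip in N (left out, the last holds). Time passes only in rows, so rows that do not move let the fingers close. It gives the time, the measured TCP pose, the force and the opening at its end, in the units of the state.
- env.sense(): the state, without advancing time (a new reading comes with each control period).
- env.grab_frame(name): name is "scene" or "top" or "wrist"; returns the picture (420x560x3 uint8, red, green, blue); there is no depth.
- env.camera_info(name): a dict with "vertical_fov" (degrees; the focal length in pixels is half the picture's height over the tangent of half this angle, whatever the lens; pixels are square), "cx", "cy" (the principal point, pixels), "xyz" and "rotation" of the camera in the world. Camera axes: x right, y up, looking along -z (the intrinsics and any distortion apply to the point x, -y, -z); pixel columns grow to the right and rows downward; lengths in mm; the calibration is good to about 2 mm. A picture is of the moment at which its call begins: read the wrist's pose just before it. camera_info takes no time and is no camera call; for the wrist camera it gives the pose at the moment of the call.
- env.sign_off(): hands the job in, once; it reports no verdict.
The state is a dict: "time_s": time; "joint_positions": joint angles; "qd": joint speeds; "tau": joint torques, N m; "tool_pos": TCP position; "ee_rot": TCP orientation; "wrist_force": force on the tool from outside, world axes, zero at the start; "moment": the same for the moment, N m; "grip_width": finger opening in mm.
Only numpy, scipy, OpenCV 4.12 (cv2) and the standard library are available. Lean on these libraries where they do the work, as an engineer would, in place of code of your own. Each camera call takes 0.05 s, during which the arm holds its last target.

### The job

Check the rechargeable packs in the revolving caddy for swelling. One after another, starting with the one at the opening in its cover (if that pocket is filled) and then in the order in which clicking the turntable round clockwise brings them there, lay each pack lengthwise between the jaws of the slide gauge, let go of it, slide the jaw up gently until both jaws bear on its ends, and read its length. Lay sound packs (80 mm long) flat on the floor of the steel catch tray and swollen ones (88 mm) on the floor of the black scrap bin, not on top of one another, and leave the calculator, the adapter plug and the ashtray alone.

Things in the scene. Friction and masses are not known exactly. Their poses are not given: they have to be found in the camera images.
- caddy: Revolving battery caddy, fixed: round grey base 324 mm across under a clear acrylic dust cover, closed all round (flat top plate 74 to 79 mm above the counter) but for one cut-out, a 90-degree sector open at top and side, towards the caddy's own -x axis. Origin: centre of the underside, on the turning axis; z up. Only the pocket standing in the cut-out can be reached.
- turntable (a joint): Angle of the caddy's turntable (rad), 0 at the start; grows as it is turned clockwise seen from above, to 5.24 (end stop); it also turns back. It clicks home every 60 degrees (1.047; up to 0.5 N m; let go near a click it pulls itself in). At 0 pack_1's pocket stands in the cut-out, after one click pack_2's, two clicks pack_3's, three pack_4's. A pocket may be empty.
- knob_grip (a point): Grip point of the turntable's knob: a black bar 64 mm long (along this point's x), 16 mm wide, 34 mm high, top 124 mm above the counter, in the middle of the caddy above the cover; it turns with the turntable. The point is on the axis, 14 mm below the bar's top. At joint value 0 the bar points along the caddy's x axis.
- caddy_opening (a point): Centre of the pocket floor in the cover's cut-out, 28 mm above the counter (axes as the caddy's). The turntable has six pockets, centres 98 mm from the axis every 60 degrees, parted by radial ribs 6 mm high and 4 mm thick; packs lie flat in them, their length pointing at the axis.
- gauge: Bench slide gauge (a big caliper), fixed: grey cast base 290 x 90 mm with a flat steel bed 56 mm wide, its surface 22 mm above the counter. The fixed jaw (anvil) stands at its +x end, the sliding jaw rides the bed along x from the -x end. Origin on the counter, on the bed's centre line, 80 mm to the -x side of the anvil's measuring face; z up.
- anvil: Hardened face of the gauge's fixed jaw, 44 mm wide, 26 to 54 mm above the counter; its plane is at x = +80 mm in the gauge's frame. The body's frame is the same as the gauge's.
- jaw_face: Hardened face of the gauge's sliding jaw, 44 mm wide and 26 to 54 mm above the counter, looking at the anvil. The body's frame coincides with the gauge's frame when the jaws are shut and moves along the gauge's -x as they open.
- slide (a joint): Opening of the gauge: gap between the two jaw faces (m), 0 shut to 0.130 fully open. The slide has about 3 N of friction and stays where it is left.
- slide_post (a point): Grip point of the sliding jaw's thumb post, an upright dark steel block 16 mm (along the gauge's x) by 26 mm (across), top 86 mm above the counter; the point is 16 mm below its top and 72 mm to the -x side of the sliding jaw's face. The carriage under the post is 40 mm high; the jaw, 58 mm high, begins 49 mm to the +x side of the point.
- gauge_seat (a point): Point on the bed surface (22 mm above the counter), on its centre line, 54 mm from the anvil's face: the middle of a pack set down well clear of the anvil. Axes as the gauge's.
- tray: Steel catch tray, fixed, 250 (x) x 180 (y) x 30 mm, walls and floor 3 mm, at the foot of a clear acrylic chute. The chute's mouth hangs over the tray's +x end wall, beginning 115 mm from the tray's centre and 50 mm above the counter, and rises away from there to a low shelf. Origin: centre of the underside. For sound packs.
- tray_floor (a point): Centre of the catch tray's inner floor, 3 mm above the counter (inside 244 x 174 mm), axes as the tray's.
- bin: Black plastic scrap bin, fixed, open on top, 230 (x) x 180 (y) x 45 mm, walls and floor 4 mm. Origin: centre of the underside. For swollen packs.
- bin_floor (a point): Centre of the scrap bin's inner floor, 4 mm above the counter (inside 222 x 172 mm), axes as the bin's.
- calculator: Silver pocket calculator lying face up, 145 x 78 x 22 mm; origin centre of underside. To be left alone.
- adapter: Red plastic adapter plug, 62 x 46 x 40 mm; origin centre of underside. To be left alone.
- ashtray: Small round mustard-glazed ceramic ashtray, 110 mm across, 31 mm high; origin centre of underside. To be left alone.
- pack_1: Rechargeable pack 1 of up to 4 (may be absent): five cells in a dark ribbed sleeve with white end caps, 42 mm wide (y), 30 mm high (z), about 150 g. Its length, along x, is 80 mm if sound, 88 mm if swollen; the packs look alike, so gauge it. Origin: its centre. It starts in the pocket that is in the cut-out after 0 clicks of the turntable.
- pack_2: Rechargeable pack 2 of up to 4 (may be absent): five cells in a dark ribbed sleeve with white end caps, 42 mm wide (y), 30 mm high (z), about 150 g. Its length, along x, is 80 mm if sound, 88 mm if swollen; the packs look alike, so gauge it. Origin: its centre. It starts in the pocket that is in the cut-out after 1 click of the turntable.
- pack_3: Rechargeable pack 3 of up to 4 (may be absent): five cells in a dark ribbed sleeve with white end caps, 42 mm wide (y), 30 mm high (z), about 150 g. Its length, along x, is 80 mm if sound, 88 mm if swollen; the packs look alike, so gauge it. Origin: its centre. It starts in the pocket that is in the cut-out after 2 clicks of the turntable.
- pack_4: Rechargeable pack 4 of up to 4 (may be absent): five cells in a dark ribbed sleeve with white end caps, 42 mm wide (y), 30 mm high (z), about 150 g. Its length, along x, is 80 mm if sound, 88 mm if swollen; the packs look alike, so gauge it. Origin: its centre. It starts in the pocket that is in the cut-out after 3 clicks of the turntable.

How it is judged:
By the outcome, as a careful person would: the job done as asked, in the order asked, and still so for the second after the job is handed in, with the robot touching nothing.
Of pack_1, pack_2, pack_3, pack_4 only 2 to 3 are there at a start; the rules pass over those that are not, and their reading is None.
At some moment in a run one of pack_1, pack_2, pack_3, pack_4 may be knocked a few centimetres aside while the robot is not near it.
Once in a run the grip may slacken for a moment while it holds something.
It also fails if it takes over 210 s, if anything falls off the work surface, if the arm or the gripper's body presses on something with over 40 N, if the wrist force passes 120 N, or if a joint passes its speed limit or range.

## Working session

There is one attempt and no reset: what is moved stays moved. The work goes in short steps, Python scripts to look and compute and a tool call to move; the robot and the scene stay as the last step left them, time stands still between calls to the robot, and variables do not carry over. Pictures are saved under pics/ and viewed, and the job is handed in when it is done.

Besides the shell and the picture viewer there is one more tool, called after "Emit:" by a JSON object that holds its "fn" and its "kwargs". arm_command: Moves the arm, as the interface text tells. Its arguments: {"type":"object","properties":{"xyz":{"type":"array","items":{"type":"array","items":{"type":"number"}}},"turn":{"type":"array","items":{"type":"number"}},"gripper":{"type":"array","items":{"type":"number"}},"grip_force":{"type":"number"}},"required":["xyz","turn","gripper"]}

```bash
ls; mkdir -p pics
python3 - <<'E'
from bench import env
import cv2
print(env.sense())
for n in ["scene","top","wrist"]:
    i=env.camera_info(n); print(n,i)
    f=env.grab_frame(n); cv2.imwrite(f"pics/{n}0.png",f[:,:,::-1])
E
```

```text
pics
{'time_s': 0.0, 'joint_positions': array([-7.52066318e+01,  1.48521398e+01,  1.18866788e+00,  7.64158613e+01,
        6.64262008e-04,  8.12582732e+01]), 'qd': array([-0.05027544,  0.01815074,  0.10012595, -0.04400957, -0.00369675,
        0.02576419]), 'tau': array([-2.82888141e-04, -5.55643451e+01,  3.44527781e+01,  1.37728394e-02,
       -3.02793578e-04,  1.22073078e-05]), 'tool_pos': array([ 219.56442057, -503.98039044,  244.64559982]), 'ee_rot': array([[ 9.16815700e-01,  3.99310473e-01, -3.42332565e-04],
       [ 3.99310558e-01, -9.16814746e-01,  1.34168975e-03],
       [ 2.21895226e-04, -1.36677924e-03, -9.99999041e-01]]), 'wrist_force': array([ 0.66436038,  0.43765557, -0.75056722]), 'moment': array([-0.06409662,  0.01745548,  0.05852818]), 'grip_width': 85.3564602011771}
scene {'vertical_fov': 54.45732558530833, 'cx': 279.9343222660241, 'cy': 220.54895868323348, 'xyz': array([1375.01462366,  501.39607126,  827.27866196]), 'rotation': array([[-0.54023055, -0.54490592,  0.641271  ],
       [ 0.84121361, -0.32922559,  0.42891744],
       [-0.02259683,  0.7711602 ,  0.63624   ]])}
top {'vertical_fov': 54.88621233862178, 'cx': 280.10380126193706, 'cy': 214.31279624076393, 'xyz': array([ 432.60041727,  -19.86025197, 1041.82766505]), 'rotation': array([[ 3.22368385e-02,  9.78139360e-01, -2.05436555e-01],
       [-9.99480216e-01,  3.14891764e-02, -6.90860243e-03],
       [-2.88548046e-04,  2.05552484e-01,  9.78646051e-01]])}
wrist {'vertical_fov': 61.09010086769226, 'cx': 281.06801089391627, 'cy': 204.31347433771788, 'xyz': array([ 286.87984751, -475.09244725,  372.9995143 ]), 'rotation': array([[ 0.40076397,  0.87596322,  0.26847101],
       [-0.91617936,  0.38377886,  0.11545199],
       [-0.0019018 , -0.2922366 ,  0.95634416]])}
```

View pics/top0.png

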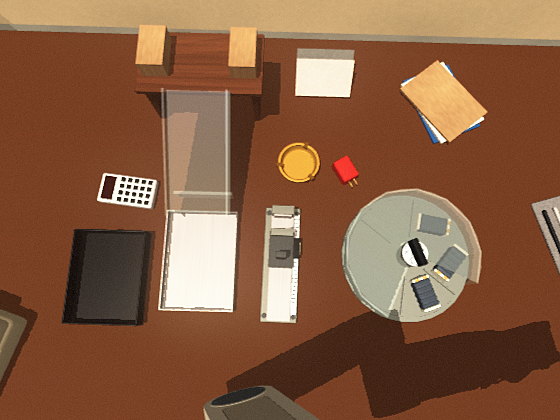

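View pics/scene0.png

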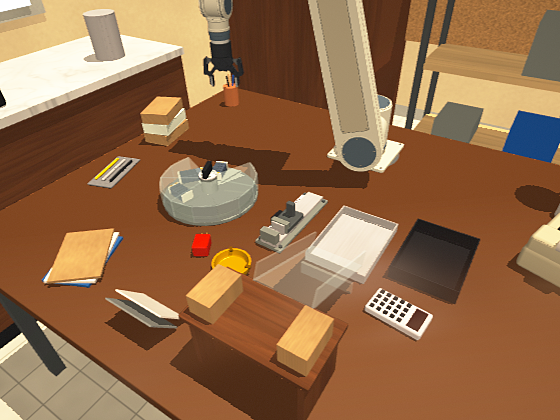

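View pics/wrist0.png

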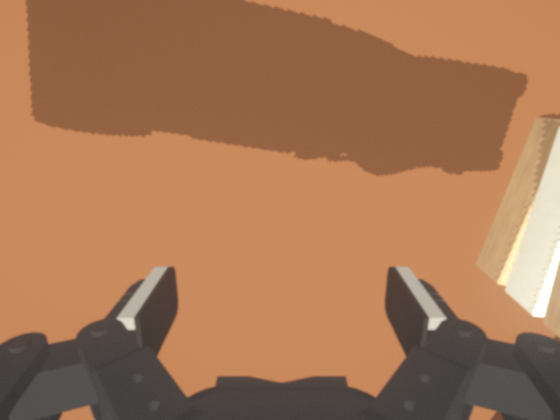

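Run:
```python
import cv2
f=cv2.imread("pics/top0.png")
cv2.imwrite("pics/top0c.png",cv2.resize(f[180:330,330:490],None,fx=5,fy=4,interpolation=cv2.INTER_CUBIC)[:600])
cv2.imwrite("pics/top0g.png",cv2.resize(f[195:330,140:310],None,fx=4.4,fy=4.4,interpolation=cv2.INTER_CUBIC)[:600])
```

```text
(no output)
```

View pics/top0c.png

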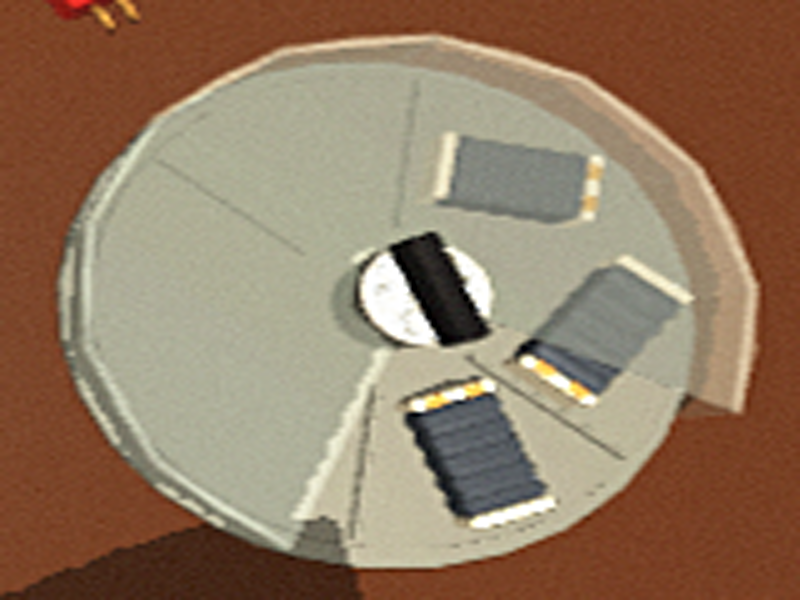

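View pics/top0g.png

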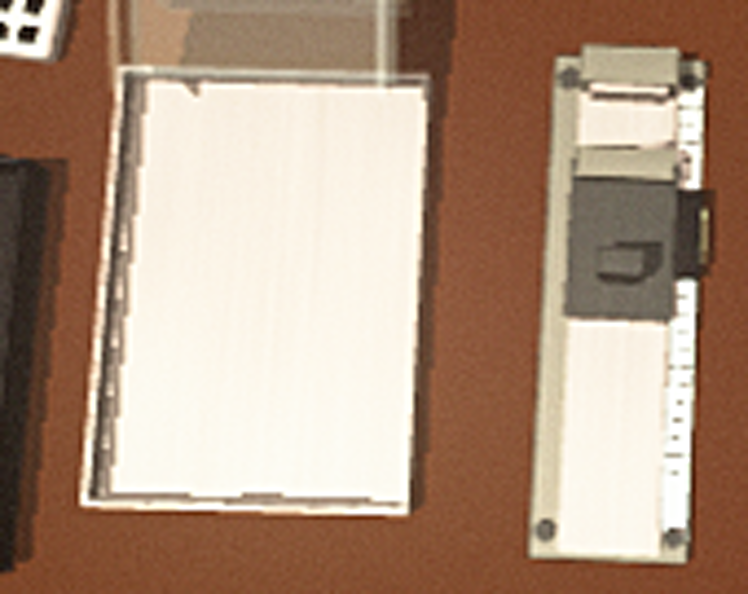

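```bash
cat > h.py <<'E'
import numpy as np, cv2
from bench import env
def ray(n,px,info=None):
    i=info or env.camera_info(n); f=210/np.tan(np.radians(i["vertical_fov"]/2))
    px=np.atleast_2d(np.asarray(px,float))
    d=np.c_[(px[:,0]-i["cx"])/f,-(px[:,1]-i["cy"])/f,-np.ones(len(px))]
    return i["xyz"],d@np.asarray(i["rotation"]).T
def onz(n,px,z,info=None):
    o,d=ray(n,px,info); return o+d*((z-o[2])/d[:,2])[:,None]
def proj(n,P,info=None):
    i=info or env.camera_info(n); f=210/np.tan(np.radians(i["vertical_fov"]/2))
    c=(np.atleast_2d(P)-i["xyz"])@np.asarray(i["rotation"])
    return np.c_[i["cx"]+f*c[:,0]/-c[:,2], i["cy"]-f*c[:,1]/-c[:,2]]
def snap(n,name):
    i=env.camera_info(n); s=env.sense(); f=env.grab_frame(n)[:,:,::-1].copy(); cv2.imwrite(f"pics/{name}.png",f); return f,i,s
E
python3 - <<'E'
from h import *
np.set_printoptions(precision=1,suppress=True)
f=cv2.imread("pics/top0.png"); I=env.camera_info("top")
g=f.max(2)
m=np.zeros_like(g); m[225:285,390:435]=(g[225:285,390:435]<45)
n,l,st,ce=cv2.connectedComponentsWithStats(m)
for k in range(1,n):
    if st[k,4]>30:
        ys,xs=np.where(l==k); r=cv2.minAreaRect(np.c_[xs,ys].astype(np.float32)); b=cv2.boxPoints(r)
        print(st[k],r,onz("top",b,124,I), onz("top",[r[0]],124,I))
print("gauge",onz("top",np.array([[557,58],[705,62],[688,560],[530,557]])/4.4+[140,195],20,I))
print("anvil top near edge/ far",onz("top",np.array([[585,83],[676,85],[583,46],[678,48]])/4.4+[140,195],56,I))
print("jawtop",onz("top",np.array([[578,150],[676,147]])/4.4+[140,195],58,I))
print("post",onz("top",np.array([[630,262]])/4.4+[140,195],86,I))
print("tray",onz("top",np.array([[120,70],[428,77],[408,513],[82,503]])/4.4+[140,195],30,I))
print("bin",onz("top",np.array([[73,230],[152,230],[143,325],[62,323]]),45,I))
E
```

```text
[408 238  19  28 243] ((417.387939453125, 251.90516662597656), (27.44304847717285, 9.979290962219238), 66.80140686035156) [[ 571.7 -306.4  124. ]
 [ 581.5 -327.7  124. ]
 [ 524.5 -350.   124. ]
 [ 515.  -328.9  124. ]] [[ 548.  -328.3  124. ]]
gauge [[662.2  22.9  20. ]
 [662.6 -64.3  20. ]
 [378.8 -61.1  20. ]
 [377.6  26.7  20. ]]
anvil top near edge/ far [[640.1   4.9  56. ]
 [640.6 -46.6  56. ]
 [661.6   6.8  56. ]
 [662.1 -47.2  56. ]]
jawtop [[601.2   7.4  58. ]
 [604.7 -47.4  58. ]]
post [[536.3 -23.5  86. ]]
tray [[644.6 276.4  30. ]
 [646.2  97.   30. ]
 [399.5  94.7  30. ]
 [399.1 275.5  30. ]]
bin [[585.2 503.1  45. ]
 [591.5 305.8  45. ]
 [362.1 304.9  45. ]
 [360.4 498.5  45. ]]
```

Emit:
{"fn": "arm_command", "kwargs": {"xyz": [[40,-30,0],[40,-30,0],[40,-30,0],[40,-30,0],[40,-30,0]], "turn": [0,0,0,0,0], "gripper": [1,1,1,1,1], "grip_force": 40}}

```text
time_s: 0.65
tool_pos: [342.2, -287.9, 242.0]
ee_rot: [[0.921, 0.39, -0.002], [0.39, -0.921, 0.004], [-0.0, -0.004, -1.0]]
wrist_force: [0.5, -1.5, 0.0]
grip_width: 85.5
```

Emit:
{"fn": "arm_command", "kwargs": {"xyz": [[40,-30,0],[40,-30,0],[40,-30,0],[40,-30,0],[40,-30,0]], "turn": [0,0,0,0,0], "gripper": [1,1,1,1,1]}}

```text
time_s: 1.15
tool_pos: [465.7, -70.2, 242.8]
ee_rot: [[0.921, 0.389, -0.001], [0.389, -0.921, 0.003], [0.0, -0.003, -1.0]]
wrist_force: [1.7, -1.6, -0.4]
grip_width: 85.5
```

Emit:
{"fn": "arm_command", "kwargs": {"xyz": [[40,-30,0],[0,0,0],[0,0,0],[0,0,0],[0,0,0]], "turn": [0.1,0.1,0.1,0.1,0], "gripper": [1,1,1,1,1]}}

```text
time_s: 1.65
tool_pos: [492.5, -18.9, 241.5]
ee_rot: [[1.0, -0.003, -0.003], [-0.003, -1.0, 0.005], [-0.003, -0.005, -1.0]]
wrist_force: [0.0, -0.7, 0.3]
grip_width: 85.7
```

Run:
```python
from h import *
f,i,s=snap("wrist","w1"); print(s["tool_pos"],s["ee_rot"],i)
```

```text
[492.48500418 -18.89875292 241.45818501] [[ 0.99999042 -0.00329014 -0.00288665]
 [-0.00327662 -0.99998369  0.00467792]
 [-0.00290199 -0.00466842 -0.99998489]] {'vertical_fov': 61.09010086769226, 'cx': 281.06801089391627, 'cy': 204.31347433771788, 'xyz': array([566.32883923, -20.4496214 , 369.47469527]), 'rotation': array([[-1.75500130e-03,  9.55344523e-01,  2.95489022e-01],
       [-9.99984462e-01, -1.13148498e-04, -5.57339906e-03],
       [-5.29108213e-03, -2.95494212e-01,  9.55329878e-01]])}
```

View pics/w1.png

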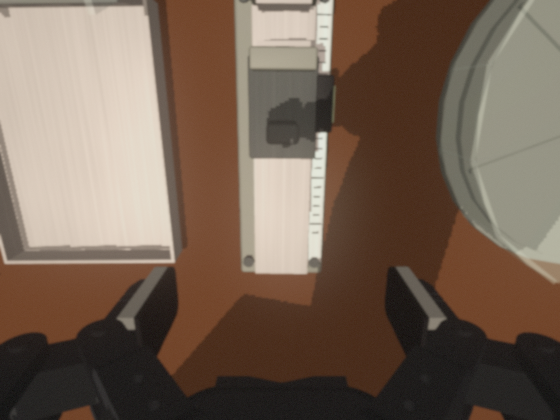

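Run:
```python
import cv2,numpy as np
f=cv2.imread("pics/w1.png")[0:170,220:350]
f=np.clip(f.astype(float)*1.6,0,255).astype('uint8')
cv2.imwrite("pics/w1c.png",cv2.resize(f,None,fx=3.5,fy=3.5,interpolation=cv2.INTER_CUBIC))
```

```text
(no output)
```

View pics/w1c.png

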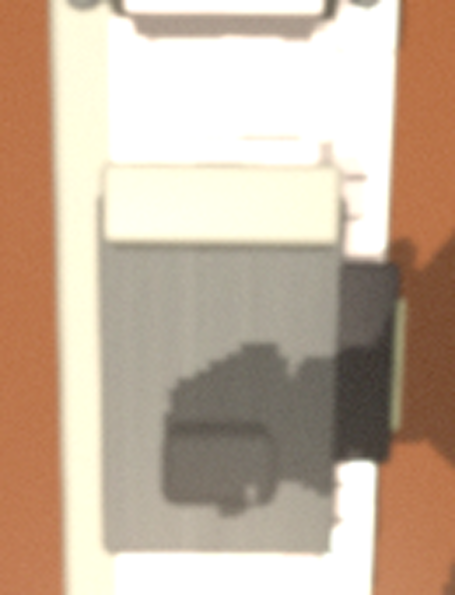

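Run:
```python
from h import *
np.set_printoptions(precision=1,suppress=True)
I=env.camera_info("wrist")
print("post",onz("wrist",[[282.6,134.3],[266.6,144.3],[298.6,144.3]],86,I))
print("jaw",onz("wrist",[[250,47.5],[316.5,47.5]],58,I),onz("wrist",[[250,69],[317,69]],58,I))
print("bed end",onz("wrist",[[254,274],[308,273]],22,I))
print("carr",onz("wrist",[[249.5,157.5],[314,157.5]],40,I))
print("tray near",onz("wrist",[[4,262],[173,261],[157,0]],30,I))
```

```text
post [[536.2 -20.1  86. ]
 [528.4  -7.4  86. ]
 [528.4 -32.8  86. ]]
jaw [[602.3   6.4  58. ]
 [602.3 -47.2  58. ]] [[586.    6.8  58. ]
 [586.1 -48.1  58. ]]
bed end [[379.3  10.7  22. ]
 [380.8 -48.   22. ]]
carr [[510.   10.7  40. ]
 [510.1 -49.3  40. ]]
tray near [[396.7 273.9  30. ]
 [398.5  95.   30. ]
 [642.6  86.9  30. ]]
```

Emit:
{"fn": "arm_command", "kwargs": {"xyz": [[22,0,30],[21,1,40],[1,0,40],[0,0,40],[0,0,26]], "turn": [0,0,0,0,0], "gripper": [1,1,1,1,1]}}

```text
time_s: 2.2
tool_pos: [540.9, -21.2, 64.4]
ee_rot: [[1.0, 0.014, 0.008], [0.014, -1.0, 0.002], [0.008, -0.002, -1.0]]
wrist_force: [-0.8, 0.2, 0.4]
grip_width: 85.6
```

Emit:
{"fn": "arm_command", "kwargs": {"xyz": [[0,0,0],[0,0,0],[0,0,0],[0,0,0],[0,0,0]], "turn": [0,0,0,0,0], "gripper": [0,0,0,0,0]}}

```text
time_s: 2.7
tool_pos: [539.8, -19.1, 64.6]
ee_rot: [[1.0, 0.021, 0.006], [0.021, -1.0, 0.009], [0.006, -0.009, -1.0]]
wrist_force: [2.7, 5.5, -22.2]
grip_width: 25.4
```

Emit:
{"fn": "arm_command", "kwargs": {"xyz": [[-15,0,0],[-20,0,0],[-20,0,0],[-20,0,0],[-12,0,0]], "turn": [0,0,0,0,0], "gripper": [0,0,0,0,0]}}

```text
time_s: 3.2
tool_pos: [452.7, -17.9, 64.6]
ee_rot: [[1.0, 0.024, 0.01], [0.023, -1.0, 0.014], [0.011, -0.014, -1.0]]
wrist_force: [4.4, 4.1, -16.8]
grip_width: 25.5
```

Emit:
{"fn": "arm_command", "kwargs": {"xyz": [[0,0,0],[0,0,0],[0,0,-20],[0,0,-40],[0,0,-50]], "turn": [0,0,0,0.01,0.01], "gripper": [1,1,1,1,1]}}

```text
time_s: 3.7
tool_pos: [451.5, -19.6, 177.4]
ee_rot: [[1.0, 0.004, 0.009], [0.004, -1.0, 0.014], [0.009, -0.014, -1.0]]
wrist_force: [1.7, 0.0, 1.5]
grip_width: 85.4
```

Emit:
{"fn": "arm_command", "kwargs": {"xyz": [[20,0,-50],[30,0,-30],[0,0,0]], "turn": [0,0,0], "gripper": [1,1,1]}}

```text
time_s: 4.0
tool_pos: [504.0, -21.3, 266.5]
ee_rot: [[1.0, 0.004, 0.025], [0.004, -1.0, 0.011], [0.025, -0.01, -1.0]]
wrist_force: [0.6, -0.4, -0.3]
grip_width: 85.3
```

Run:
```python
from h import *
f,i,s=snap("wrist","w2"); print(s["tool_pos"],s["ee_rot"],i["xyz"])
np.savez("w2.npz",**i)
```

```text
[504.03308058 -21.29198873 266.47601166] [[ 0.99967592  0.00401215  0.02513881]
 [ 0.00374896 -0.99993776  0.01050787]
 [ 0.0251794  -0.01041022 -0.99962874]] [574.25668883 -23.04663699 396.58098739]
```

View pics/w2.png

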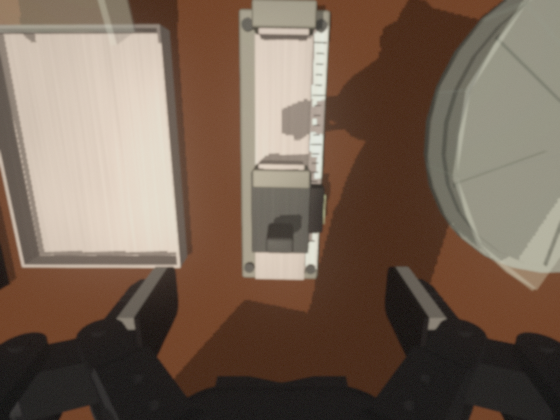

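Run:
```python
import cv2,numpy as np
f=cv2.imread("pics/w2.png")[0:290,225:345]
f=np.clip(f.astype(float)*1.1,0,255).astype('uint8')
f=cv2.resize(f,None,fx=4,fy=4,interpolation=cv2.INTER_CUBIC)
cv2.imwrite("pics/w2c.png",np.hstack([f[:600],f[560:]] if 0 else [f[:590]]))
```

```text
(no output)
```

View pics/w2c.png

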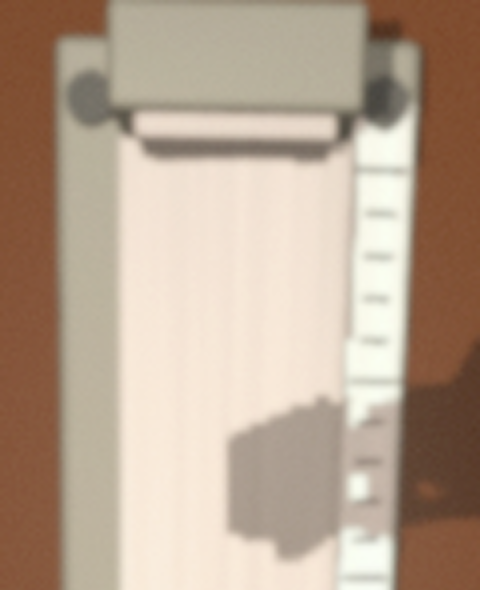

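Run:
```python
from h import *
np.set_printoptions(precision=1,suppress=True)
I=dict(np.load("w2.npz")); I={k:(v if v.ndim else float(v)) for k,v in I.items()}
c=lambda p: np.array(p)/4+[225,0]
print("ticks",onz("wrist",c([[380,170],[372,381],[363,578]]),22,I))
for z in (54,26): print("plate front",z,onz("wrist",c([[135,138],[337,138]]),z,I))
print("anvil body front z58",onz("wrist",c([[110,108],[363,106]]),58,I))
print("anvil body front z54",onz("wrist",c([[132,113]]),54,I))
print("bed L/R",onz("wrist",c([[120,160],[352,160],[120,580],[338,580]]),22,I))
print("jaw front body",onz("wrist",[[252,171],[309,171]],58,I),"post",onz("wrist",[[280.5,232]],86,I))
print("tray",onz("wrist",[[0,28],[163,28],[184,266],[22,267]],30,I))
```

```text
ticks [[632.9 -56.3  22. ]
 [584.  -56.   22. ]
 [534.9 -55.3  22. ]]
plate front 54 [[634.2   0.8  54. ]
 [634.3 -43.8  54. ]]
plate front 26 [[639.1   2.7  26. ]
 [639.3 -45.5  26. ]]
anvil body front z58 [[639.4   5.8  58. ]
 [640.  -49.   58. ]]
anvil body front z54 [[639.2   1.4  54. ]]
bed L/R [[634.9   6.7  22. ]
 [635.1 -49.5  22. ]
 [533.9   8.1  22. ]
 [534.3 -48.8  22. ]]
jaw front body [[512.9   8.3  58. ]
 [513.4 -46.5  58. ]] post [[461.1 -19.7  86. ]]
tray [[643.1 247.6  30. ]
 [643.7  92.7  30. ]
 [398.9  89.5  30. ]
 [395.7 273.9  30. ]]
```

Emit:
{"fn": "arm_command", "kwargs": {"xyz": [[-7,48,3],[-7,48,3],[-7,48,3],[-7,48,3],[-7,48,3]], "turn": [0,0,0,0,0], "gripper": [1,1,1,1,1]}}

```text
time_s: 4.55
tool_pos: [468.3, -261.8, 244.4]
ee_rot: [[1.0, 0.018, 0.022], [0.018, -1.0, 0.013], [0.023, -0.013, -1.0]]
wrist_force: [1.4, -0.3, -0.1]
grip_width: 85.3
```

Emit:
{"fn": "arm_command", "kwargs": {"xyz": [[-7,48,3],[-7,48,3],[0,0,0],[0,0,0],[0,0,0]], "turn": [-0.12,-0.12,-0.12,0,0], "gripper": [1,1,1,1,1]}}

```text
time_s: 5.05
tool_pos: [456.8, -366.6, 230.8]
ee_rot: [[0.928, 0.371, 0.017], [0.371, -0.929, 0.018], [0.022, -0.01, -1.0]]
wrist_force: [0.9, -0.3, 0.5]
grip_width: 85.4
```

Run:
```python
from h import *
f,i,s=snap("wrist","w3"); print(s["tool_pos"],s["ee_rot"],i["xyz"])
np.savez("w3.npz",**i)
```

```text
[ 456.77267719 -366.59797559  230.84827024] [[ 0.9284495   0.37109106  0.01652126]
 [ 0.37081175 -0.92853917  0.01771051]
 [ 0.02191285 -0.01031704 -0.99970665]] [ 522.78950506 -341.93880787  360.72111512]
```

View pics/w3.png

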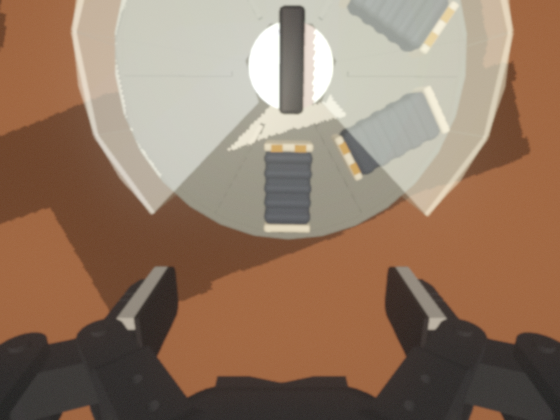

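```bash
cat >> h.py <<'E'
def load(n):
    I=dict(np.load(n)); return {k:(v if v.ndim else float(v)) for k,v in I.items()}
def pose(P,s):  # world point -> shift in tool axes
    return np.asarray(s["ee_rot"]).T@(np.asarray(P)-s["tool_pos"])
E
python3 - <<'E'
from h import *
np.set_printoptions(precision=1,suppress=True)
I=load("w3.npz"); s=env.sense()
q=onz("wrist",[[264.5,144],[312.5,144],[310,231.5],[264,231.5]],58,I); print(q,q.mean(0), np.linalg.norm(q[0]-q[3]),np.linalg.norm(q[0]-q[1]))
c=q.mean(0); d=(q[0]+q[1]-q[2]-q[3])/2; print("ang",np.degrees(np.arctan2(d[1],d[0])))
k=onz("wrist",[[281,8],[303,8],[281,111],[302,111]],124,I); print("knob",k,k.mean(0)); dd=(k[0]+k[1]-k[2]-k[3]); print(np.degrees(np.arctan2(dd[1],dd[0])))
w=onz("wrist",[[291,66]],90,I);print("disc",w)
print("shift to pack",pose([c[0],c[1],48],s), s["tool_pos"])
E
```

```text
[[ 486.2 -338.    58. ]
 [ 501.3 -375.5   58. ]
 [ 428.5 -404.4   58. ]
 [ 412.8 -365.9   58. ]] [ 457.2 -370.9   58. ] 78.43728337013464 40.47510788918444
ang 21.20691143354536
knob [[ 573.1 -318.9  124. ]
 [ 577.9 -331.1  124. ]
 [ 517.8 -341.1  124. ]
 [ 522.8 -353.6  124. ]] [ 547.9 -336.2  124. ]
22.041313676735093
disc [[ 548.5 -336.    90. ]]
shift to pack [ -5.5   6.4 182.9] [ 456.9 -366.2  231. ]
```

Emit:
{"fn": "arm_command", "kwargs": {"xyz": [[-3,3,40],[-2,3,45],[0,0,45],[0,0,35],[0,0,0]], "turn": [0,0,0,0,0], "gripper": [1,1,1,1,1], "grip_force": 40}}

```text
time_s: 5.6
tool_pos: [459.8, -366.2, 64.8]
ee_rot: [[0.93, 0.366, 0.022], [0.366, -0.93, 0.012], [0.025, -0.004, -1.0]]
wrist_force: [-0.8, 1.1, 0.1]
grip_width: 85.2
```

Run:
```python
from h import *
f,i,s=snap("wrist","w4"); print(s["tool_pos"],s["ee_rot"],pose([457.1,-371,48],s))
```

```text
[ 459.78963127 -366.17807694   64.75626949] [[ 0.93016702  0.36648753  0.02182222]
 [ 0.36629581 -0.93041637  0.01235939]
 [ 0.02483332 -0.00350291 -0.99968547]] [-4.68417026  3.55937558 16.63270934]
```

View pics/w4.png

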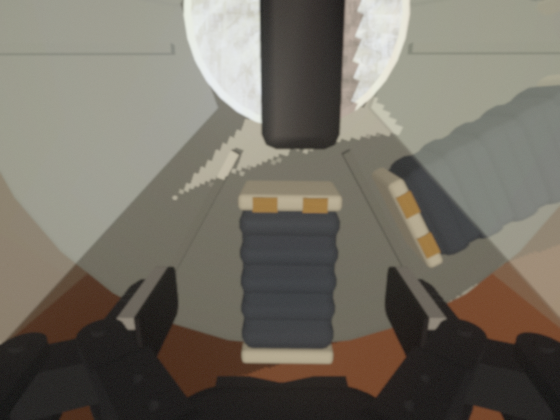

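Emit:
{"fn": "arm_command", "kwargs": {"xyz": [[-4,4,10],[-1,0,7],[0,0,0],[0,0,0],[0,0,0]], "turn": [0,0,0,0,0], "gripper": [1,1,0.4,0,0]}}

```text
time_s: 6.15
tool_pos: [460.5, -374.5, 56.2]
ee_rot: [[0.93, 0.366, 0.031], [0.366, -0.93, 0.003], [0.03, 0.009, -1.0]]
wrist_force: [-1.9, 1.3, 1.6]
grip_width: 43.8
```

Emit:
{"fn": "arm_command", "kwargs": {"xyz": [[0,0,0],[0,0,0],[0,0,-15],[0,0,-20],[0,0,-30]], "turn": [0,0,0,0,0], "gripper": [0,0,0,0,0]}}

```text
time_s: 6.65
tool_pos: [456.9, -373.1, 119.4]
ee_rot: [[0.93, 0.366, 0.026], [0.366, -0.931, 0.008], [0.027, 0.002, -1.0]]
wrist_force: [0.3, -0.5, -1.5]
grip_width: 41.1
```

Emit:
{"fn": "arm_command", "kwargs": {"xyz": [[0,0,-40],[0,0,-40],[0,0,0]], "turn": [0,0,0], "gripper": [0,0,0], "grip_force": 60}}

```text
time_s: 6.95
tool_pos: [455.1, -374.2, 205.2]
ee_rot: [[0.93, 0.366, 0.028], [0.366, -0.931, 0.006], [0.028, 0.005, -1.0]]
wrist_force: [0.3, -0.0, -1.4]
grip_width: 40.6
```

Run:
```python
from h import *
f,i,s=snap("wrist","w5"); print(s["tool_pos"],s["ee_rot"],s["wrist_force"],s["grip_width"])
f,i,s=snap("scene","s5")
cv2.imwrite("pics/s5c.png",cv2.resize(f[40:240,120:330],None,fx=3,fy=3))
```

```text
[ 455.06586428 -374.21728136  205.24977582] [[ 0.93032343  0.36567858  0.02788351]
 [ 0.36566168 -0.93072923  0.00588566]
 [ 0.02810426  0.00472037 -0.99959385]] [ 0.26391503 -0.04033213 -1.35144507] 40.64926626518108
```

View pics/w5.png

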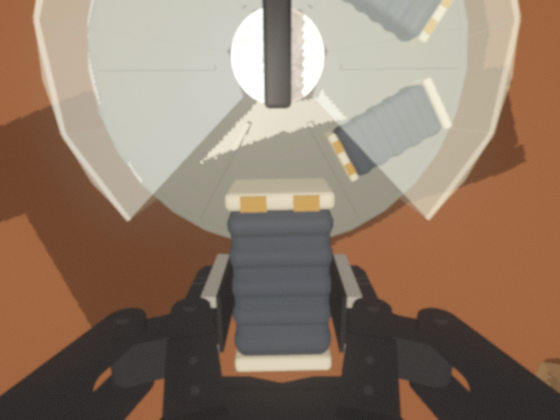

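View pics/s5c.png

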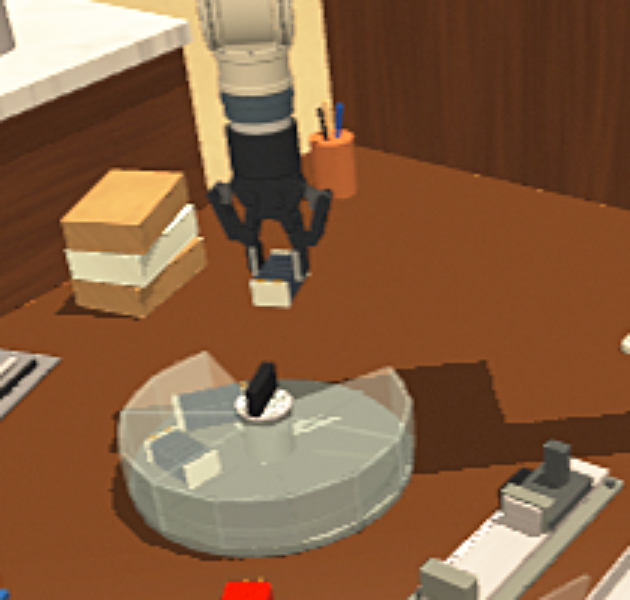

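Run:
```python
from h import *
np.set_printoptions(precision=1,suppress=True)
I=env.camera_info("wrist"); s=env.sense()
for dz in (0,2,4,8):
    q=onz("wrist",[[227,193],[334,193],[331,369],[236,369]],s["tool_pos"][2]+dz,I)
    print(dz,[pose(x,s) for x in q])
```

```text
0 [array([ 38.2, -20.1,   1. ]), array([38.2, 20.1,  1. ]), array([-40.6,  22.1,  -1.1]), array([-40.7, -19.3,  -1. ])]
2 [array([ 38.7, -19.8,  -1. ]), array([38.8, 19.8, -1. ]), array([-38.8,  21.7,  -3. ]), array([-38.9, -19. ,  -3. ])]
4 [array([ 39.2, -19.5,  -3. ]), array([39.3, 19.5, -3. ]), array([-37.1,  21.4,  -5. ]), array([-37.2, -18.7,  -4.9])]
8 [array([ 40.3, -18.9,  -6.9]), array([40.4, 18.9, -7. ]), array([-33.6,  20.7,  -8.9]), array([-33.7, -18.1,  -8.9])]
```

Emit:
{"fn": "arm_command", "kwargs": {"xyz": [[30,-35,0],[30,-35,0],[30,-35,0],[30,-35,0],[30,-35,0]], "turn": [0,0,0,0,0], "gripper": [0,0,0,0,0]}}

```text
time_s: 7.55
tool_pos: [528.0, -152.7, 194.7]
ee_rot: [[0.935, 0.356, 0.012], [0.355, -0.935, 0.017], [0.017, -0.012, -1.0]]
wrist_force: [0.8, 0.1, -2.3]
grip_width: 40.3
```

Emit:
{"fn": "arm_command", "kwargs": {"xyz": [[30,-35,0],[30,-35,0],[30,-35,0],[0,0,0],[0,0,0]], "turn": [0,0,0.13,0.13,0.12], "gripper": [0,0,0,0,0]}}

```text
time_s: 8.05
tool_pos: [573.4, -9.4, 187.4]
ee_rot: [[1.0, -0.021, -0.002], [-0.021, -1.0, 0.022], [-0.003, -0.022, -1.0]]
wrist_force: [0.7, -0.6, -2.7]
grip_width: 41.2
```

Run:
```python
from h import *
s=env.sense(); print(s["tool_pos"],s["ee_rot"],s["wrist_force"],s["grip_width"],pose([579,-20.8,51],s))
```

```text
[573.36840495  -9.35918749 187.3618724 ] [[ 0.99978377 -0.02065251 -0.00242757]
 [-0.02059503 -0.99955228  0.02170469]
 [-0.00287474 -0.02165    -0.99976148]] [ 0.6714798  -0.62448802 -2.6670783 ] 41.19604318082022 [  6.25800604  14.27161767 136.0673568 ]
```

Emit:
{"fn": "arm_command", "kwargs": {"xyz": [[3,7,25],[3,6,35],[0,1,35],[0,0,25],[0,0,0]], "turn": [-0.01,0,0,0,0], "gripper": [0,0,0,0,0]}}

```text
time_s: 8.55
tool_pos: [574.4, -18.2, 54.8]
ee_rot: [[1.0, -0.012, -0.014], [-0.012, -1.0, 0.024], [-0.014, -0.024, -1.0]]
wrist_force: [-0.8, 0.3, -1.4]
grip_width: 40.5
```

Run:
```python
from h import *
f,i,s=snap("wrist","w6"); print(s["tool_pos"],s["ee_rot"],s["wrist_force"],s["grip_width"],pose([579,-20.8,51],s))
```

```text
[574.35650399 -18.22111242  54.75507903] [[ 0.99982737 -0.01222222 -0.01399438]
 [-0.0118834  -0.99964029  0.02404311]
 [-0.01428321 -0.02387266 -0.99961297]] [-0.8193925   0.33877727 -1.39181411] 40.45400876377058 [4.72697495 2.61084983 3.62663836]
```

View pics/w6.png

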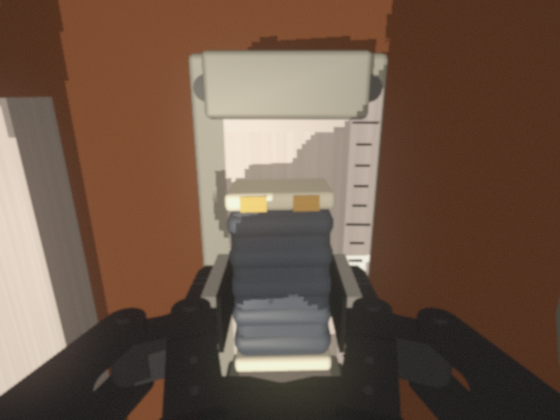

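Emit:
{"fn": "arm_command", "kwargs": {"xyz": [[2,2,2],[0,1,2],[0,0,1],[0,0,0]], "turn": [0,0,0,0], "gripper": [0,0,0,0]}}

```text
time_s: 9.0
tool_pos: [578.8, -21.9, 54.0]
ee_rot: [[1.0, -0.012, -0.008], [-0.012, -1.0, 0.023], [-0.009, -0.023, -1.0]]
wrist_force: [0.4, -0.1, -1.1]
grip_width: 40.0
```

Emit:
{"fn": "arm_command", "kwargs": {"xyz": [[0,0,3],[0,0,3],[0,0,0]], "turn": [0,0,0], "gripper": [0,0,0]}}

```text
time_s: 9.3
tool_pos: [579.6, -21.5, 52.2]
ee_rot: [[1.0, -0.011, -0.003], [-0.011, -1.0, 0.022], [-0.003, -0.022, -1.0]]
wrist_force: [-0.2, 0.3, -1.3]
grip_width: 40.5
```

Emit:
{"fn": "arm_command", "kwargs": {"xyz": [[0,0,3],[0,0,3],[0,0,2]], "turn": [0,0,0], "gripper": [0,0,0]}}

```text
time_s: 9.6
tool_pos: [579.5, -21.3, 51.1]
ee_rot: [[1.0, -0.011, 0.003], [-0.011, -1.0, 0.02], [0.003, -0.02, -1.0]]
wrist_force: [-6.1, 0.4, 13.6]
grip_width: 40.2
```

Emit:
{"fn": "arm_command", "kwargs": {"xyz": [[0,0,0],[0,0,0],[0,0,0],[0,0,-30],[0,0,-40]], "turn": [0,0,0,0,0], "gripper": [0.7,1,1,1,1]}}

```text
time_s: 10.1
tool_pos: [577.0, -22.2, 118.1]
ee_rot: [[1.0, -0.011, -0.004], [-0.011, -1.0, 0.021], [-0.005, -0.021, -1.0]]
wrist_force: [0.5, -0.1, -0.5]
grip_width: 85.3
```

Run:
```python
from h import *
f,i,s=snap("wrist","w7"); print(s["tool_pos"],s["ee_rot"],s["wrist_force"],s["grip_width"],pose([452.5,-19,66],s))
```

```text
[576.9962598  -22.21185286 118.13388367] [[ 0.99992675 -0.01125148 -0.00446046]
 [-0.01115342 -0.9997081   0.02143174]
 [-0.0047003  -0.02138042 -0.99976036]] [ 0.52054619 -0.05139764 -0.53011958] 85.27023443727124 [-124.27791914   -0.69550336   52.74553647]
```

View pics/w7.png

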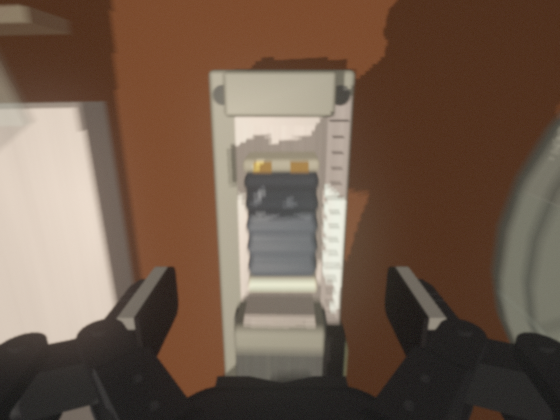

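Emit:
{"fn": "arm_command", "kwargs": {"xyz": [[-42,0,0],[-42,0,0],[-40,-1,0],[0,0,25],[0,0,28]], "turn": [0,0,0,0,0], "gripper": [1,1,1,1,1], "grip_force": 40}}

```text
time_s: 10.65
tool_pos: [456.1, -20.2, 73.8]
ee_rot: [[1.0, -0.011, 0.016], [-0.011, -1.0, 0.017], [0.016, -0.017, -1.0]]
wrist_force: [1.0, 0.3, 0.3]
grip_width: 85.4
```

Run:
```python
from h import *
s=env.sense(); print(s["tool_pos"],s["ee_rot"],pose([450.5,-19,66],s))
```

```text
[456.12180301 -20.22873131  73.8305578 ] [[ 0.99980596 -0.01089878  0.01640908]
 [-0.01117651 -0.99979421  0.01692979]
 [ 0.01622119 -0.0171099  -0.99972202]] [-5.76146601 -1.03322756  7.75693466]
```

Emit:
{"fn": "arm_command", "kwargs": {"xyz": [[-5,-1,7],[0,0,2],[0,0,0],[0,0,0],[0,0,0]], "turn": [0,0,0,0,0], "gripper": [1,0.4,0,0,0]}}

```text
time_s: 11.15
tool_pos: [450.6, -18.8, 63.7]
ee_rot: [[1.0, -0.011, 0.014], [-0.011, -1.0, 0.018], [0.014, -0.018, -1.0]]
wrist_force: [-1.0, 0.1, 0.4]
grip_width: 28.2
```

Emit:
{"fn": "arm_command", "kwargs": {"xyz": [[5,0,0],[5,0,0],[5,0,0]], "turn": [0,0,0], "gripper": [0,0,0]}}

```text
time_s: 11.45
tool_pos: [463.8, -18.0, 64.0]
ee_rot: [[1.0, -0.01, 0.009], [-0.01, -1.0, 0.018], [0.009, -0.018, -1.0]]
wrist_force: [-3.0, 0.4, -3.7]
grip_width: 25.6
```

Emit:
{"fn": "arm_command", "kwargs": {"xyz": [[3,0,0],[3,0,0],[3,0,0],[3,0,0]], "turn": [0,0,0,0], "gripper": [0,0,0,0]}}

```text
time_s: 11.85
tool_pos: [475.8, -18.2, 64.0]
ee_rot: [[1.0, -0.009, 0.007], [-0.009, -1.0, 0.018], [0.007, -0.018, -1.0]]
wrist_force: [-5.2, 0.6, -1.7]
grip_width: 25.7
```

Emit:
{"fn": "arm_command", "kwargs": {"xyz": [[2,0,0],[2,0,0]], "turn": [0,0], "gripper": [0,0]}}

```text
time_s: 12.05
tool_pos: [479.6, -18.2, 64.0]
ee_rot: [[1.0, -0.009, 0.006], [-0.009, -1.0, 0.018], [0.005, -0.018, -1.0]]
wrist_force: [-5.4, 1.3, -0.6]
grip_width: 25.6
```

Emit:
{"fn": "arm_command", "kwargs": {"xyz": [[2,0,0],[2,0,0]], "turn": [0,0], "gripper": [0,0]}}

```text
time_s: 12.25
tool_pos: [483.3, -18.3, 64.0]
ee_rot: [[1.0, -0.009, 0.004], [-0.009, -1.0, 0.017], [0.004, -0.017, -1.0]]
wrist_force: [-4.9, 1.6, -0.8]
grip_width: 25.1
```

Emit:
{"fn": "arm_command", "kwargs": {"xyz": [[2,0,0]], "turn": [0], "gripper": [0]}}

```text
time_s: 12.35
tool_pos: [485.0, -18.3, 64.0]
ee_rot: [[1.0, -0.009, 0.004], [-0.009, -1.0, 0.017], [0.003, -0.017, -1.0]]
wrist_force: [-5.6, 1.0, -0.7]
grip_width: 25.6
```

Emit:
{"fn": "arm_command", "kwargs": {"xyz": [[2,0,0]], "turn": [0], "gripper": [0]}}

```text
time_s: 12.45
tool_pos: [486.7, -18.3, 64.0]
ee_rot: [[1.0, -0.009, 0.003], [-0.009, -1.0, 0.017], [0.003, -0.017, -1.0]]
wrist_force: [-15.9, 1.2, 2.4]
grip_width: 25.6
```

Emit:
{"fn": "arm_command", "kwargs": {"xyz": [[0,0,0],[0,0,0],[0,0,0]], "turn": [0,0,0], "gripper": [0,0,0]}}

```text
time_s: 12.75
tool_pos: [486.7, -18.3, 64.0]
ee_rot: [[1.0, -0.008, 0.002], [-0.008, -1.0, 0.017], [0.002, -0.017, -1.0]]
wrist_force: [-4.6, 0.6, -2.0]
grip_width: 25.7
```

Emit:
{"fn": "arm_command", "kwargs": {"xyz": [[0,0,0],[0,0,0],[0,0,-30],[0,0,-50],[0,0,-50]], "turn": [0,0,0,0,0], "gripper": [1,1,1,1,1]}}

```text
time_s: 13.25
tool_pos: [486.5, -20.4, 193.6]
ee_rot: [[1.0, -0.01, -0.002], [-0.01, -1.0, 0.021], [-0.002, -0.021, -1.0]]
wrist_force: [1.2, -0.2, 0.8]
grip_width: 85.4
```

Emit:
{"fn": "arm_command", "kwargs": {"xyz": [[40,0,0],[40,0,0],[0,0,0]], "turn": [0,0,0], "gripper": [1,1,1]}}

```text
time_s: 13.55
tool_pos: [573.3, -22.0, 205.0]
ee_rot: [[1.0, -0.011, 0.018], [-0.011, -1.0, 0.019], [0.018, -0.019, -1.0]]
wrist_force: [0.8, 0.3, 0.3]
grip_width: 85.0
```

Run:
```python
from h import *
f,i,s=snap("wrist","w8"); print(s["tool_pos"],s["ee_rot"]); np.savez("w8.npz",**i)
cv2.imwrite("pics/w8c.png",cv2.resize(f[0:300,200:400],None,fx=2,fy=2))
```

```text
[573.31356162 -21.95479492 204.9934095 ] [[ 0.99976919 -0.0110329   0.01843455]
 [-0.01137988 -0.99975803  0.01882476]
 [ 0.0182224  -0.0190302  -0.99965284]]
```

View pics/w8c.png

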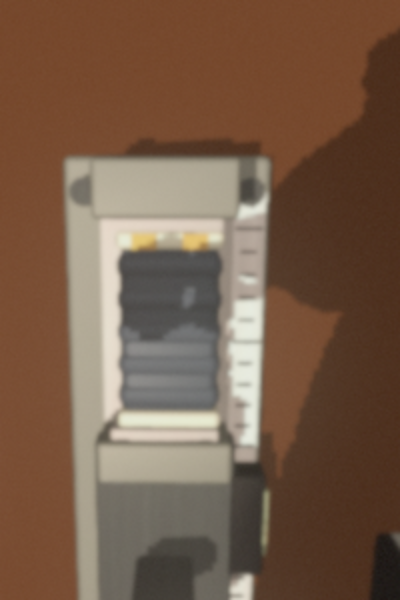

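Run:
```python
from h import *
np.set_printoptions(precision=1,suppress=True)
I=load("w8.npz")
c=lambda p: np.array(p)/2+[200,0]
print("pack front@52",onz("wrist",c([[119,234],[218,234]]),52,I),"rear",onz("wrist",c([[118,428],[218,428]]),52,I))
print("anvil body z58",onz("wrist",c([[92,217],[240,217]]),58,I))
print("jaw body front z58",onz("wrist",c([[98,443],[230,443]]),58,I), "jaw plate",onz("wrist",c([[165,430]]),54,I))
print("plate proj",proj("wrist",[[634,-21,54],[634,-21,26],[640,-21,54]],I)*2-[400,0])
```

```text
pack front@52 [[633.8  -3.6  52. ]
 [633.4 -41.8  52. ]] rear [[555.2  -1.1  52. ]
 [555.1 -42.7  52. ]]
anvil body z58 [[640.3   6.   58. ]
 [639.8 -49.6  58. ]]
jaw body front z58 [[550.7   6.8  58. ]
 [550.5 -47.3  58. ]] jaw plate [[554.9 -20.7  54. ]]
plate proj [[164.  233.2]
 [165.1 230.6]
 [163.9 217. ]]
```

View pics/w8.png

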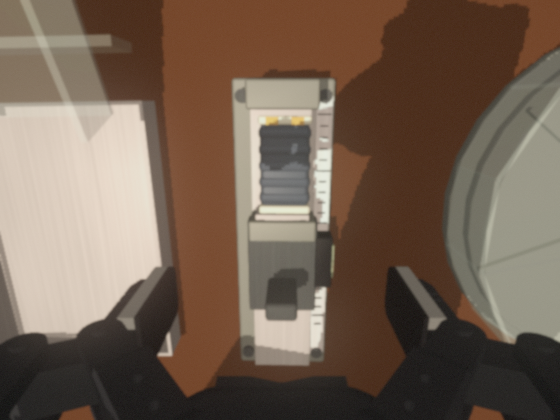

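Emit:
{"fn": "arm_command", "kwargs": {"xyz": [[-43,0,25],[-44,-1,35],[2,-1,40],[0,0,30],[0,0,10]], "turn": [0,0,0,0,0], "gripper": [1,1,1,1,1]}}

```text
time_s: 14.1
tool_pos: [486.5, -15.7, 62.4]
ee_rot: [[1.0, -0.012, 0.024], [-0.012, -1.0, 0.019], [0.024, -0.019, -1.0]]
wrist_force: [0.3, -0.2, 0.4]
grip_width: 85.5
```

Emit:
{"fn": "arm_command", "kwargs": {"xyz": [[0,2,0],[0,1,0],[0,0,0],[0,0,0],[0,0,0]], "turn": [0,0,0,0,0], "gripper": [0.5,0,0,0,0]}}

```text
time_s: 14.6
tool_pos: [485.2, -18.4, 63.4]
ee_rot: [[1.0, -0.012, 0.025], [-0.012, -1.0, 0.021], [0.024, -0.021, -0.999]]
wrist_force: [2.6, 5.8, -11.4]
grip_width: 25.7
```

Emit:
{"fn": "arm_command", "kwargs": {"xyz": [[-8,0,0],[-12,0,0],[-10,0,0],[-5,0,0],[0,0,0]], "turn": [0,0,0,0,0], "gripper": [0,0,0,0,0]}}

```text
time_s: 15.1
tool_pos: [450.9, -17.8, 63.4]
ee_rot: [[1.0, -0.011, 0.029], [-0.011, -1.0, 0.019], [0.029, -0.02, -0.999]]
wrist_force: [0.3, 2.7, -7.6]
grip_width: 25.3
```

Emit:
{"fn": "arm_command", "kwargs": {"xyz": [[0,0,0],[0,0,0],[0,0,-30],[0,0,-45],[0,0,-10]], "turn": [0,0,0,0,0], "gripper": [1,1,1,1,1]}}

```text
time_s: 15.6
tool_pos: [448.8, -19.6, 150.8]
ee_rot: [[1.0, -0.011, 0.027], [-0.011, -1.0, 0.021], [0.027, -0.021, -0.999]]
wrist_force: [0.9, 0.1, -0.5]
grip_width: 85.1
```

Run:
```python
from h import *
s=env.sense(); print(s["tool_pos"],s["ee_rot"],pose([594,-21.3,100],s))
```

```text
[448.77368956 -19.60819298 150.81910143] [[ 0.99957908 -0.01092362  0.0268765 ]
 [-0.01149117 -0.9997123   0.02105403]
 [ 0.02663878 -0.02135401 -0.99941702]] [143.83086307   1.19011438  54.65703047]
```

Emit:
{"fn": "arm_command", "kwargs": {"xyz": [[48,0,5],[48,1,8],[47,0,10],[0,0,20],[0,0,30]], "turn": [0,0,0,0,0], "gripper": [1,1,1,1,1]}}

```text
time_s: 16.1
tool_pos: [604.8, -21.7, 87.4]
ee_rot: [[0.999, -0.011, 0.044], [-0.012, -1.0, 0.019], [0.044, -0.019, -0.999]]
wrist_force: [-0.1, 0.1, -0.9]
grip_width: 85.7
```

Run:
```python
from h import *
s=env.sense(); print(s["tool_pos"],s["ee_rot"],pose([594,-21.3,42],s))
```

```text
[604.76419695 -21.68236683  87.36334981] [[ 0.99897455 -0.01133585  0.04383323]
 [-0.012167   -0.99975033  0.01874148]
 [ 0.04360984 -0.01925558 -0.99886306]] [-12.73609942   0.61324745  44.84711078]
```

Emit:
{"fn": "arm_command", "kwargs": {"xyz": [[-12,0,15],[0,0,18],[0,0,12],[0,0,0]], "turn": [0,0,0,0], "gripper": [1,1,1,1]}}

```text
time_s: 16.5
tool_pos: [594.1, -20.3, 34.7]
ee_rot: [[0.999, -0.011, 0.038], [-0.012, -1.0, 0.021], [0.038, -0.021, -0.999]]
wrist_force: [-0.4, -0.2, 0.6]
grip_width: 85.4
```

Run:
```python
from h import *
f,i,s=snap("wrist","w9"); print(s["tool_pos"],s["ee_rot"],pose([594,-21.3,42],s))
```

```text
[594.06895761 -20.25552726  34.68146767] [[ 0.99922499 -0.0111674   0.03774526]
 [-0.01195544 -0.99971389  0.02071708]
 [ 0.03750311 -0.02115229 -0.99907262]] [ 0.21805069  0.89014027 -7.33598651]
```

View pics/w9.png

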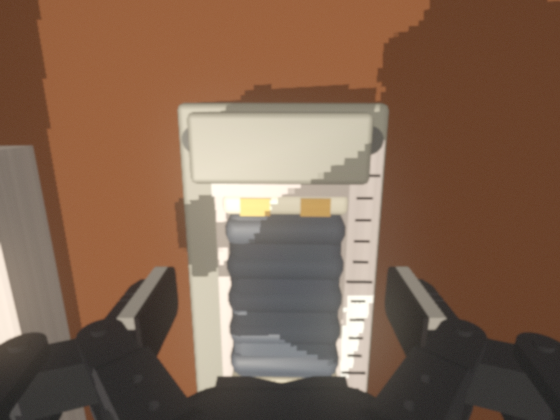

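Emit:
{"fn": "arm_command", "kwargs": {"xyz": [[0,1,-6],[0,0,-1],[0,0,0],[0,0,0],[0,0,0]], "turn": [0,0,0,0,0], "gripper": [1,0.5,0.3,0,0], "grip_force": 50}}

```text
time_s: 17.05
tool_pos: [596.3, -22.0, 47.2]
ee_rot: [[0.999, -0.011, 0.045], [-0.012, -1.0, 0.02], [0.045, -0.02, -0.999]]
wrist_force: [-1.6, 1.3, -1.0]
grip_width: 41.0
```

Emit:
{"fn": "arm_command", "kwargs": {"xyz": [[0,0,0],[0,0,-10],[0,0,-20],[0,0,-40],[0,0,-40]], "turn": [0,0,0,0,0], "gripper": [0,0,0,0,0]}}

```text
time_s: 17.55
tool_pos: [588.1, -23.6, 155.9]
ee_rot: [[0.999, -0.011, 0.033], [-0.012, -1.0, 0.022], [0.033, -0.022, -0.999]]
wrist_force: [-0.5, -0.2, -1.6]
grip_width: 40.6
```

Emit:
{"fn": "arm_command", "kwargs": {"xyz": [[-27,-48,0],[-27,-48,0],[-27,-48,0],[-27,-48,0],[-27,-47,0]], "turn": [0,0,0,0,-0.02], "gripper": [0,0,0,0,0]}}

```text
time_s: 18.05
tool_pos: [468.8, 139.7, 165.5]
ee_rot: [[0.995, 0.087, 0.043], [0.084, -0.994, 0.064], [0.048, -0.06, -0.997]]
wrist_force: [-0.7, 0.2, -1.5]
grip_width: 40.9
```

Emit:
{"fn": "arm_command", "kwargs": {"xyz": [[0,0,0],[0,0,20],[0,0,20]], "turn": [0,0,0], "gripper": [0,0,0]}}

```text
time_s: 18.35
tool_pos: [469.2, 143.7, 129.7]
ee_rot: [[0.994, 0.094, 0.05], [0.091, -0.994, 0.066], [0.056, -0.061, -0.997]]
wrist_force: [0.0, 1.2, -2.1]
grip_width: 40.9
```

Run:
```python
from h import *
f,i,s=snap("wrist","w10"); print(s["tool_pos"],s["ee_rot"],s["wrist_force"],s["grip_width"],pose([455,217,30],s)); np.savez("w10.npz",**i)
```

```text
[469.21708551 143.65936398 129.69560759] [[ 0.99429736  0.09435319  0.04970145]
 [ 0.09099158 -0.99365956  0.06603951]
 [ 0.05561736 -0.0611405  -0.99657842]] [ 0.04672748  1.19073182 -2.07444166] 40.87687198099181 [-13.00743711 -68.12161187 103.49126128]
```

View pics/w10.png

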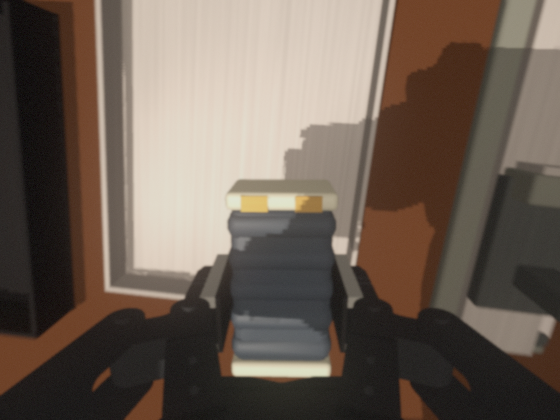

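Run:
```python
from h import *
s=env.sense(); print(np.round(s["joint_positions"],1),np.round(s["qd"],1))
```

```text
[  5.2  10.8 -22.4  53.8   3.5 179.9] [-0.5  0.   2.   5.1 -0.1  0.1]
```

Emit:
{"fn": "arm_command", "kwargs": {"xyz": [[0,0,-5],[0,0,0],[0,0,0],[0,0,0],[0,0,0]], "turn": [-0.14,-0.14,-0.14,-0.14,-0.14], "gripper": [0,0,0,0,0]}}

```text
time_s: 18.9
tool_pos: [469.5, 141.3, 134.1]
ee_rot: [[0.685, 0.727, 0.045], [0.724, -0.687, 0.064], [0.078, -0.011, -0.997]]
wrist_force: [-0.6, 0.0, -2.2]
grip_width: 40.7
```

Emit:
{"fn": "arm_command", "kwargs": {"xyz": [[0,0,0],[0,0,0],[0,0,0],[0,0,0],[0,0,0]], "turn": [-0.14,-0.14,-0.14,-0.14,-0.14], "gripper": [0,0,0,0,0]}}

```text
time_s: 19.4
tool_pos: [472.2, 139.2, 138.1]
ee_rot: [[0.03, 0.998, 0.048], [0.998, -0.033, 0.063], [0.064, 0.046, -0.997]]
wrist_force: [0.0, -0.6, -1.1]
grip_width: 40.6
```

Run:
```python
from h import *
np.set_printoptions(precision=3,suppress=True)
f,i,s=snap("wrist","w11"); print(np.round(s["joint_positions"],1),s["tool_pos"],s["ee_rot"],s["wrist_force"],s["grip_width"],pose([455,183,30],s)); np.savez("w11.npz",**i)
```

```text
[  4.7  10.5 -21.   55.5   3.4  96.6] [472.207 139.176 138.056] [[ 0.03   0.998  0.048]
 [ 0.998 -0.033  0.063]
 [ 0.064  0.046 -0.997]] [ 0.048 -0.606 -1.056] 40.562057942563754 [ 36.277 -23.553 109.645]
```

View pics/w11.png

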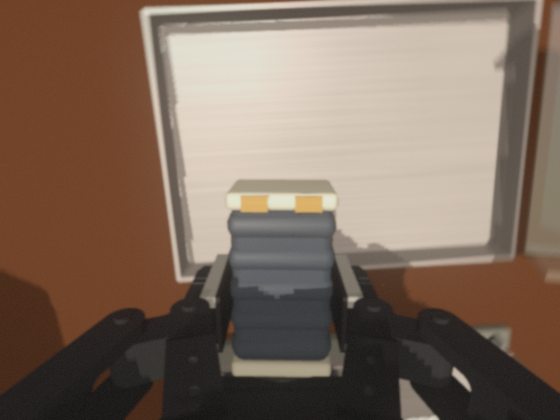

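Run:
```python
from h import *
np.set_printoptions(precision=1,suppress=True)
I=load("w11.npz")
q=onz("wrist",[[178,281],[519,261],[538,2],[146,14]],30,I);print(q,q.mean(0))
```

```text
[[400.1  93.8  30. ]
 [652.8  96.7  30. ]
 [642.9 272.2  30. ]
 [397.9 269.9  30. ]] [523.4 183.2  30. ]
```

Emit:
{"fn": "arm_command", "kwargs": {"xyz": [[18,-12,20],[18,-11,20],[0,0,25],[0,0,20],[0,0,0]], "turn": [0.02,0,0,0,0], "gripper": [0,0,0,0,0]}}

```text
time_s: 19.95
tool_pos: [457.8, 181.3, 56.1]
ee_rot: [[0.059, 0.997, 0.054], [0.996, -0.062, 0.062], [0.065, 0.05, -0.997]]
wrist_force: [-0.9, -0.5, -1.3]
grip_width: 41.3
```

Run:
```python
from h import *
np.set_printoptions(precision=3,suppress=True)
s=env.sense(); print(s["tool_pos"],s["ee_rot"],s["wrist_force"],s["grip_width"],pose([455,183,32],s))
```

```text
[457.845 181.281  56.06 ] [[ 0.059  0.997  0.054]
 [ 0.996 -0.062  0.062]
 [ 0.065  0.05  -0.997]] [-0.933 -0.464 -1.344] 41.28501419852482 [-0.025 -4.142 23.933]
```

Emit:
{"fn": "arm_command", "kwargs": {"xyz": [[0,-3,8],[0,0,8],[0,0,4],[0,0,2]], "turn": [0,0,0,0], "gripper": [0,0,0,0]}}

```text
time_s: 20.35
tool_pos: [458.1, 182.5, 35.4]
ee_rot: [[0.064, 0.996, 0.057], [0.996, -0.067, 0.062], [0.066, 0.053, -0.996]]
wrist_force: [1.0, -0.1, -2.4]
grip_width: 40.9
```

Emit:
{"fn": "arm_command", "kwargs": {"xyz": [[0,0,4],[0,0,4]], "turn": [0,0], "gripper": [0,0]}}

```text
time_s: 20.55
tool_pos: [459.5, 183.3, 28.4]
ee_rot: [[0.064, 0.996, 0.06], [0.996, -0.068, 0.064], [0.068, 0.055, -0.996]]
wrist_force: [-8.4, -1.4, 35.1]
grip_width: 40.8
```

Emit:
{"fn": "arm_command", "kwargs": {"xyz": [[0,0,-1],[0,0,0],[0,0,-20],[0,0,-40],[0,0,-50]], "turn": [0,0,0,0,0], "gripper": [0.65,0.65,0.65,0.7,1]}}

```text
time_s: 21.05
tool_pos: [450.4, 175.7, 136.6]
ee_rot: [[0.065, 0.997, 0.05], [0.996, -0.068, 0.062], [0.065, 0.046, -0.997]]
wrist_force: [2.6, 0.2, 0.2]
grip_width: 72.5
```

Run:
```python
from h import *
np.set_printoptions(precision=3,suppress=True)
f,i,s=snap("wrist","w12"); print(s["tool_pos"],s["ee_rot"])
f,i,s=snap("top","t12"); cv2.imwrite("pics/t12c.png",cv2.resize(f[180:340,50:500],None,fx=1.77,fy=1.77))
```

```text
[450.397 175.696 136.597] [[ 0.065  0.997  0.05 ]
 [ 0.996 -0.068  0.062]
 [ 0.065  0.046 -0.997]]
```

View pics/w12.png

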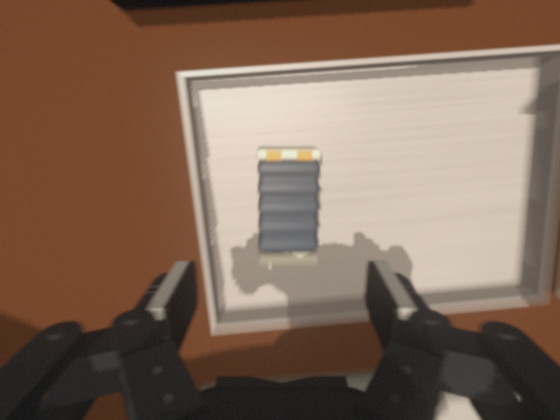

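View pics/t12c.png

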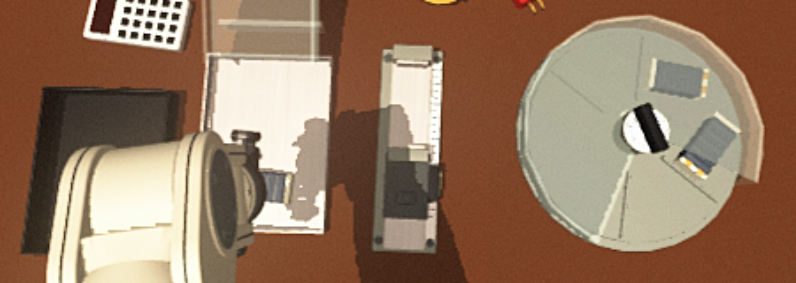

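Emit:
{"fn": "arm_command", "kwargs": {"xyz": [[-40,12,-20],[-48,12,-20],[-48,12,-10],[-48,12,-8],[-48,12,-8]], "turn": [0,0,0,0,0], "gripper": [1,1,1,1,1]}}

```text
time_s: 21.65
tool_pos: [495.5, -60.4, 198.7]
ee_rot: [[0.052, 0.996, 0.068], [0.996, -0.056, 0.065], [0.068, 0.064, -0.996]]
wrist_force: [0.7, 0.5, 0.2]
grip_width: 85.4
```

Emit:
{"fn": "arm_command", "kwargs": {"xyz": [[-48,12,-6],[-48,12,-6],[-48,12,-6],[-48,12,-6],[-48,12,-6]], "turn": [0,0,0,0,0], "gripper": [1,1,1,1,1]}}

```text
time_s: 22.15
tool_pos: [539.2, -306.1, 216.4]
ee_rot: [[0.053, 0.996, 0.071], [0.996, -0.057, 0.063], [0.067, 0.067, -0.995]]
wrist_force: [1.5, 0.1, -0.5]
grip_width: 85.0
```

Emit:
{"fn": "arm_command", "kwargs": {"xyz": [[0,0,-50],[0,0,-50],[0,0,-50],[0,0,0]], "turn": [-0.14,-0.14,-0.14,-0.14], "gripper": [1,1,1,1]}}

```text
time_s: 22.55
tool_pos: [528.1, -324.5, 365.4]
ee_rot: [[-0.493, 0.868, 0.067], [0.87, 0.489, 0.065], [0.024, 0.09, -0.996]]
wrist_force: [-0.3, 0.4, -0.6]
grip_width: 85.5
```

Emit:
{"fn": "arm_command", "kwargs": {"xyz": [[0,0,50],[0,0,50],[0,0,50],[0,0,0]], "turn": [-0.14,-0.14,-0.14,-0.14], "gripper": [1,1,1,1]}}

```text
time_s: 22.95
tool_pos: [539.4, -316.7, 213.2]
ee_rot: [[-0.888, 0.453, 0.072], [0.457, 0.887, 0.06], [-0.037, 0.086, -0.996]]
wrist_force: [0.1, -0.2, 0.3]
grip_width: 85.3
```

Emit:
{"fn": "arm_command", "kwargs": {"xyz": [[0,0,0],[0,0,0],[0,0,0],[0,0,0],[0,0,0]], "turn": [-0.14,-0.14,-0.14,-0.14,-0.14], "gripper": [1,1,1,1,1]}}

```text
time_s: 23.45
tool_pos: [538.6, -315.9, 208.4]
ee_rot: [[-0.965, -0.255, 0.068], [-0.251, 0.966, 0.063], [-0.082, 0.044, -0.996]]
wrist_force: [0.1, -0.2, 0.8]
grip_width: 85.4
```

Emit:
{"fn": "arm_command", "kwargs": {"xyz": [[0,0,0],[0,0,0]], "turn": [-0.14,0], "gripper": [1,1]}}

```text
time_s: 23.65
tool_pos: [538.6, -316.0, 207.6]
ee_rot: [[-0.916, -0.394, 0.067], [-0.391, 0.918, 0.064], [-0.087, 0.032, -0.996]]
wrist_force: [0.1, -0.3, 0.2]
grip_width: 85.1
```

Run:
```python
from h import *
np.set_printoptions(precision=3,suppress=True)
f,i,s=snap("wrist","w13"); R=s["ee_rot"]; print(s["tool_pos"],R,"yaw",np.degrees(np.arctan2(R[1,0],R[0,0])),pose([548,-336,106],s),np.round(s["joint_positions"],1)); np.savez("w13.npz",**i)
```

```text
[ 538.644 -316.034  207.647] [[-0.916 -0.394  0.067]
 [-0.391  0.918  0.064]
 [-0.087  0.032 -0.996]] yaw -156.9182717489351 [  8.054 -25.284 100.569] [-40.5  22.1   6.3  73.6   5.3 -63.6]
```

View pics/w13.png

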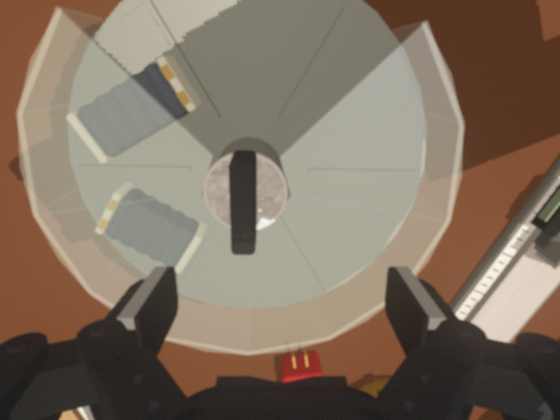

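Run:
```python
from h import *
np.set_printoptions(precision=1,suppress=True)
I=load("w13.npz");s=env.sense()
k=onz("wrist",[[233,151],[255,151],[233,253],[255,253]],124,I); print(k,k.mean(0)); d=k[2]+k[3]-k[0]-k[1]; print(np.degrees(np.arctan2(d[1],d[0])))
print(pose([*k.mean(0)[:2],106],s))
```

```text
[[ 513.9 -354.3  124. ]
 [ 508.9 -342.5  124. ]
 [ 577.5 -330.6  124. ]
 [ 572.1 -317.3  124. ]] [ 543.1 -336.1  124. ]
21.105119820546886
[ 12.5 -23.5 100.2]
```

Emit:
{"fn": "arm_command", "kwargs": {"xyz": [[5,-13,30],[4,-12,30],[0,0,25],[0,0,10],[0,0,0]], "turn": [0.02,0,0,0,0], "gripper": [1,1,1,1,1], "grip_force": 40}}

```text
time_s: 24.2
tool_pos: [547.3, -337.9, 109.5]
ee_rot: [[-0.934, -0.352, 0.07], [-0.348, 0.936, 0.061], [-0.087, 0.033, -0.996]]
wrist_force: [-0.5, -1.0, -0.1]
grip_width: 85.4
```

Run:
```python
from h import *
np.set_printoptions(precision=3,suppress=True)
f,i,s=snap("wrist","w14"); R=s["ee_rot"]; print(s["tool_pos"],R,"yaw",np.degrees(np.arctan2(R[1,0],R[0,0])),pose([546.5,-336,107],s))
```

```text
[ 547.299 -337.868  109.48 ] [[-0.934 -0.352  0.07 ]
 [-0.348  0.936  0.061]
 [-0.087  0.033 -0.996]] yaw -159.57322801581503 [0.312 1.947 2.528]
```

View pics/w14.png

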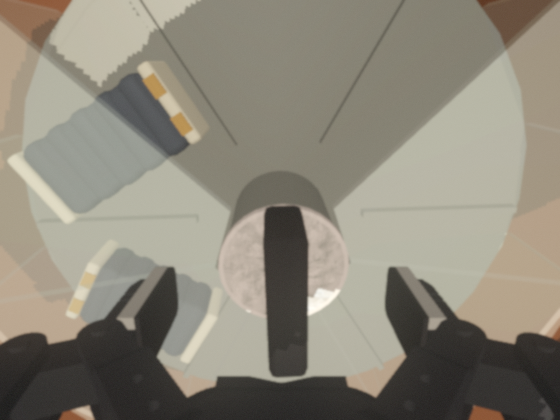

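Bar at col 286, nicely between pads (tips at 176 / 387). Close.

Emit:
{"fn": "arm_command", "kwargs": {"xyz": [[0,1,2],[0,0,0],[0,0,0],[0,0,0],[0,0,0]], "turn": [-0.02,0,0,0,0], "gripper": [0.3,0.15,0,0,0], "grip_force": 30}}

```text
time_s: 24.75
tool_pos: [547.9, -335.7, 113.2]
ee_rot: [[-0.926, -0.371, 0.074], [-0.368, 0.928, 0.06], [-0.091, 0.029, -0.995]]
wrist_force: [3.4, -3.7, -6.9]
grip_width: 15.8
```

Emit:
{"fn": "arm_command", "kwargs": {"xyz": [[0,0,0],[0,0,0],[0,0,0]], "turn": [0,0,0], "gripper": [0,0,0]}}

```text
time_s: 25.05
tool_pos: [547.9, -335.8, 113.2]
ee_rot: [[-0.926, -0.371, 0.074], [-0.368, 0.928, 0.059], [-0.091, 0.028, -0.995]]
wrist_force: [-0.0, 2.0, -2.8]
grip_width: 16.0
```

Emit:
{"fn": "arm_command", "kwargs": {"xyz": [[-2,1,0],[-2,1,0],[-2,1,0]], "turn": [0,0,0], "gripper": [0,0,0]}}

```text
time_s: 25.35
tool_pos: [548.0, -335.7, 113.2]
ee_rot: [[-0.928, -0.366, 0.065], [-0.363, 0.93, 0.05], [-0.079, 0.023, -0.997]]
wrist_force: [-8.9, -7.9, -2.2]
grip_width: 15.1
```

Emit:
{"fn": "arm_command", "kwargs": {"xyz": [[-4,2,0],[-4,2,0],[-4,2,0],[-4,2,0],[-4,2,0]], "turn": [0,0,0,0,0], "gripper": [0,0,0,0,0]}}

```text
time_s: 25.85
tool_pos: [549.0, -335.2, 113.3]
ee_rot: [[-0.937, -0.349, 0.036], [-0.348, 0.937, 0.022], [-0.042, 0.008, -0.999]]
wrist_force: [-16.1, -14.8, -1.3]
grip_width: 15.3
```

Emit:
{"fn": "arm_command", "kwargs": {"xyz": [[-4,1,0],[-4,1,0],[-4,1,0],[-4,1,0],[-3,1,0]], "turn": [0,0,0,0,0], "gripper": [0,0,0,0,0]}}

```text
time_s: 26.35
tool_pos: [549.6, -335.1, 113.2]
ee_rot: [[-0.943, -0.333, 0.005], [-0.333, 0.943, 0.005], [-0.007, 0.003, -1.0]]
wrist_force: [-10.8, -7.6, 0.2]
grip_width: 15.8
```

Emit:
{"fn": "arm_command", "kwargs": {"xyz": [[0,0,0],[0,0,0],[0,0,0],[0,0,0],[0,0,0]], "turn": [0,0.1,0.14,0.14,0.14], "gripper": [0,0,0,0,0], "grip_force": 50}}

```text
time_s: 26.85
tool_pos: [549.6, -335.3, 113.3]
ee_rot: [[-0.981, 0.195, 0.006], [0.195, 0.981, 0.006], [-0.005, 0.007, -1.0]]
wrist_force: [-2.5, 0.9, -2.7]
grip_width: 15.2
```

Emit:
{"fn": "arm_command", "kwargs": {"xyz": [[0,0,0],[0,0,0],[0,0,0],[0,0,0]], "turn": [0.14,0.14,0.1,0], "gripper": [0,0,0,0]}}

```text
time_s: 27.25
tool_pos: [549.5, -335.5, 113.3]
ee_rot: [[-0.827, 0.563, 0.006], [0.563, 0.827, 0.006], [-0.001, 0.008, -1.0]]
wrist_force: [-0.7, 1.0, -1.4]
grip_width: 15.1
```

```bash
cat >> h.py <<'E'
def st(P=None):
    s=env.sense(); R=s["ee_rot"]; np.set_printoptions(precision=3,suppress=True)
    print("pos",s["tool_pos"].round(1),"yaw",round(float(np.degrees(np.arctan2(R[1,0],R[0,0]))),1),"z",R[:,2].round(3),"F",s["wrist_force"].round(1),"M",s["moment"].round(2),"w",round(s["grip_width"],1),"j6",round(s["joint_positions"][5],0))
    if P is not None: print("shift",pose(P,s).round(1))
E
python3 -c "
from h import *
st()"
```

```text
pos [ 549.5 -335.5  113.3] yaw 145.8 z [ 0.006  0.006 -1.   ] F [-0.7  1.  -1.4] M [-0.55  0.07 -0.11] w 15.1 j6 -5.0
```

Emit:
{"fn": "arm_command", "kwargs": {"xyz": [[0,0,0],[0,0,0],[0,0,0]], "turn": [0.06,0.02,0], "gripper": [0,0,0]}}

```text
time_s: 27.55
tool_pos: [549.5, -335.5, 113.3]
ee_rot: [[-0.783, 0.622, 0.005], [0.622, 0.783, 0.006], [-0.001, 0.008, -1.0]]
wrist_force: [-1.1, 0.9, -2.9]
grip_width: 15.0
```

```bash
python3 -c "
from h import *
st()"
```

```text
pos [ 549.5 -335.5  113.3] yaw 141.5 z [ 0.005  0.006 -1.   ] F [-1.1  0.9 -2.9] M [-0.55  0.   -0.  ] w 15.0 j6 -1.0
```

Moment about z is zero: clicked home. Release, rise, and look at the opening.

Emit:
{"fn": "arm_command", "kwargs": {"xyz": [[0,0,0],[0,0,0],[0,0,-20],[0,0,-30],[0,0,-40]], "turn": [0,0,0,0,0], "gripper": [1,1,1,1,1]}}

```text
time_s: 28.05
tool_pos: [547.8, -334.3, 200.5]
ee_rot: [[-0.788, 0.616, -0.001], [0.616, 0.788, 0.013], [0.009, 0.01, -1.0]]
wrist_force: [0.0, -0.4, 0.0]
grip_width: 84.7
```

Emit:
{"fn": "arm_command", "kwargs": {"xyz": [[0,0,-20],[0,0,0],[0,0,0],[0,0,0],[0,0,0]], "turn": [-0.14,-0.14,-0.14,-0.14,-0.14], "gripper": [1,1,1,1,1]}}

```text
time_s: 28.55
tool_pos: [550.2, -335.6, 230.2]
ee_rot: [[-0.998, -0.067, 0.011], [-0.067, 0.998, 0.006], [-0.011, 0.005, -1.0]]
wrist_force: [-0.4, 0.6, 0.6]
grip_width: 85.2
```

```bash
python3 -c "
from h import *
f,i,s=snap('top','t15'); cv2.imwrite('pics/t15c.png',cv2.resize(f[180:330,330:490],None,fx=4,fy=4))
st([457,-371,200])"
```

```text
pos [ 550.2 -335.7  230.3] yaw -175.6 z [ 0.011  0.006 -1.   ] F [-0.5 -0.2  0.4] M [0.05 0.01 0.04] w 85.3 j6 -44.0
shift [ 96.  -28.3  29. ]
```

View pics/t15c.png

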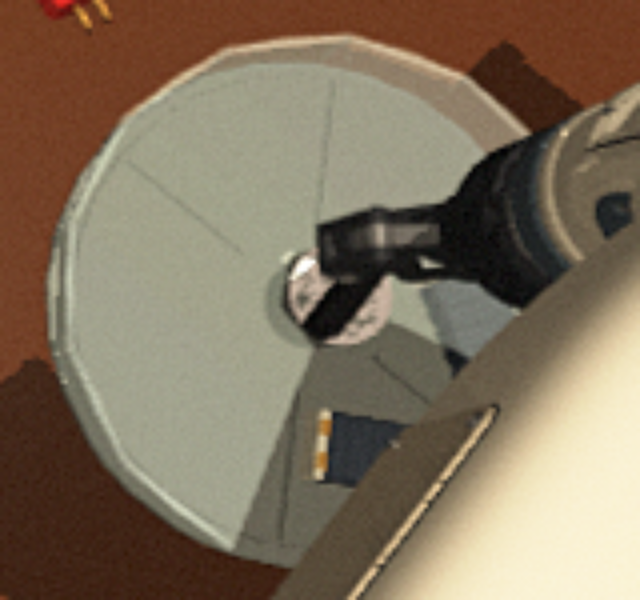

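Emit:
{"fn": "arm_command", "kwargs": {"xyz": [[35,-10,0],[35,-10,0],[26,-8,0],[0,0,0]], "turn": [-0.14,-0.14,-0.02,0], "gripper": [1,1,1,1]}}

```text
time_s: 29.0
tool_pos: [460.9, -382.3, 229.0]
ee_rot: [[-0.93, -0.368, 0.013], [-0.368, 0.93, 0.006], [-0.014, 0.001, -1.0]]
wrist_force: [0.8, 0.2, 0.2]
grip_width: 85.4
```

```bash
python3 -c "
from h import *
f,i,s=snap('wrist','w16'); np.savez('w16.npz',**i)
st([457,-371,200])"
```

```text
pos [ 461.9 -381.5  229.1] yaw -158.4 z [ 0.013  0.006 -1.   ] F [0.5 0.4 0. ] M [ 0.03 -0.02  0.03] w 85.2 j6 -70.0
shift [ 1.1 11.6 29.1]
```

View pics/w16.png

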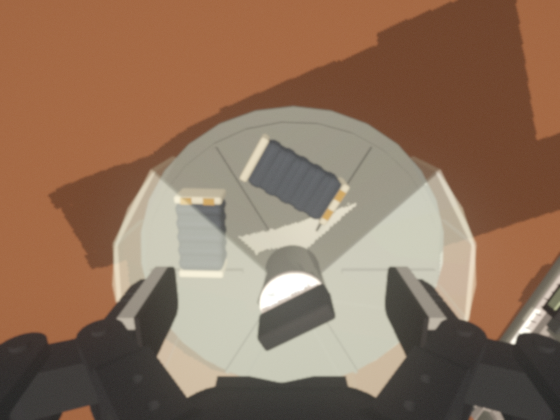

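Run:
```python
from h import *
I=load('w16.npz'); f=cv2.imread('pics/w16.png')
cv2.imwrite('pics/w16c.png',cv2.resize(f[110:250,210:400],None,fx=4,fy=4,interpolation=cv2.INTER_CUBIC))
```

View pics/w16c.png

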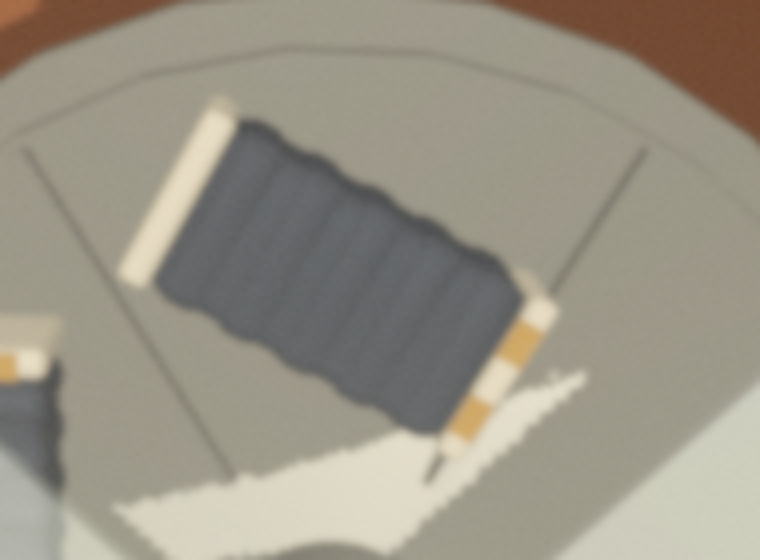

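Run:
```python
from h import *
np.set_printoptions(precision=1,suppress=True)
I=load('w16.npz')
p=np.array([[210,108],[122,273],[465,456],[557,306]])/4+[210,110]
for z in (58,60,64):
    q=onz('wrist',p,z,I); print(z,q[:,:2].tolist(),q.mean(0),"L",np.linalg.norm((q[0]+q[1]-q[2]-q[3])/2),"W",np.linalg.norm(q[0]-q[1]),np.linalg.norm(q[2]-q[3]))
    d=(q[0]+q[1]-q[2]-q[3]); print("ang",np.degrees(np.arctan2(d[1],d[0])))
q=onz('wrist',p,58,I);st([*q.mean(0)[:2],58])
```

```text
58 [[428.856217445895, -411.38865469621373], [468.677581912108, -416.53073588211913], [479.98589149818133, -330.9446906579052], [440.8493042681812, -326.48803057841667]] [ 454.6 -371.3   58. ] L 86.03583482757594 W 40.151987084992584 39.38951991425533
ang -97.78272261105013
60 [[428.5883945105137, -411.3865735606996], [468.1427215264237, -416.49417254672204], [479.375198900327, -331.48205741266304], [440.50105708392704, -327.0552831786358]] [ 454.2 -371.6   60. ] L 85.45888850052238 W 39.88273251776471 39.125378363418086
ang -97.78272261105012
64 [[428.05274863975103, -411.3824112896713], [467.07300075505515, -416.42104587592786], [478.1538137046184, -332.55679092217883], [439.8045627154188, -328.1897883790741]] [ 453.3 -372.1   64. ] L 84.3049958464153 W 39.344223383308965 38.59709526174361
ang -97.78272261105013
pos [ 461.9 -381.5  229.1] yaw -158.4 z [ 0.013  0.006 -1.   ] F [0.5 0.4 0. ] M [ 0.03 -0.02  0.03] w 85.2 j6 -70.0
shift [  5.5  12.1 171.1]
```

Emit:
{"fn": "arm_command", "kwargs": {"xyz": [[5,12,0],[0,0,0],[0,0,0],[0,0,0],[0,0,0]], "turn": [-0.15,-0.15,-0.15,-0.15,-0.15], "gripper": [1,1,1,1,1]}}

```text
time_s: 29.55
tool_pos: [456.1, -369.9, 229.7]
ee_rot: [[-0.427, -0.904, 0.016], [-0.904, 0.427, 0.006], [-0.013, -0.012, -1.0]]
wrist_force: [-0.8, -0.9, 0.3]
grip_width: 85.2
```

Emit:
{"fn": "arm_command", "kwargs": {"xyz": [[0,0,20],[0,0,30],[0,0,30],[0,0,10],[0,0,0]], "turn": [-0.15,-0.14,0,0,0], "gripper": [0.85,0.85,0.85,0.85,0.85]}}

```text
time_s: 30.05
tool_pos: [462.9, -367.0, 138.9]
ee_rot: [[-0.144, -0.989, 0.021], [-0.99, 0.144, 0.004], [-0.007, -0.02, -1.0]]
wrist_force: [0.1, 0.5, 0.7]
grip_width: 72.3
```

```bash
python3 -c "
from h import *
f,i,s=snap('wrist','w17'); np.savez('w17.npz',**i)
st([454.5,-371.3,50])"
```

```text
pos [ 463.  -367.2  139.6] yaw -98.3 z [ 0.021  0.004 -1.   ] F [-0.1  1.4  0.3] M [0.02 0.04 0.02] w 72.9 j6 -129.0
shift [ 5.9  9.7 89.3]
```

View pics/w17.png

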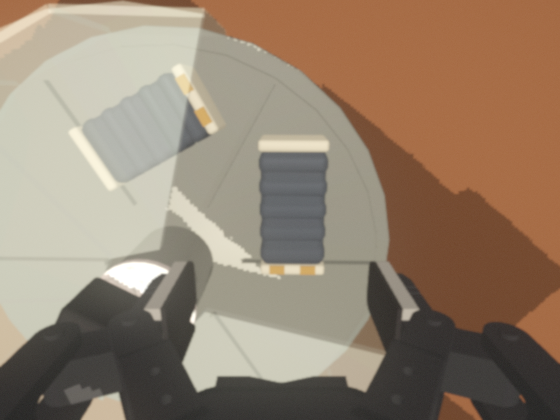

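Emit:
{"fn": "arm_command", "kwargs": {"xyz": [[3,5,15],[3,5,25],[0,0,25],[0,0,10],[0,0,0]], "turn": [0,0,0,0,0], "gripper": [0.85,0.85,0.85,0.85,0.85]}}

```text
time_s: 30.6
tool_pos: [458.3, -374.7, 70.6]
ee_rot: [[-0.147, -0.989, 0.03], [-0.989, 0.147, -0.005], [0.001, -0.03, -1.0]]
wrist_force: [0.7, -0.5, 0.1]
grip_width: 72.8
```

```bash
python3 -c "
from h import *
f,i,s=snap('wrist','w18'); np.savez('w18.npz',**i)
st([454.5,-371.3,50])"
```

```text
pos [ 458.5 -374.9   71.3] yaw -98.4 z [ 0.031 -0.006 -1.   ] F [0.9 0.1 0.7] M [-0.05  0.04  0.02] w 72.6 j6 -129.0
shift [-3.   5.2 21.2]
```

View pics/w18.png

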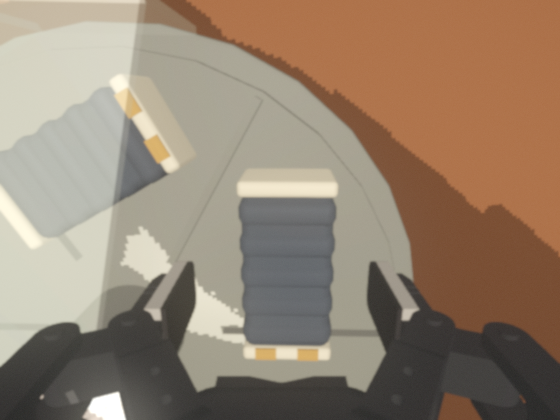

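Emit:
{"fn": "arm_command", "kwargs": {"xyz": [[-2,5,14],[0,0,9],[0,0,2],[0,0,0],[0,0,0]], "turn": [0,0,0,0,0], "gripper": [0.85,0.85,0.6,0.3,0], "grip_force": 60}}

```text
time_s: 31.15
tool_pos: [457.8, -375.2, 51.9]
ee_rot: [[-0.147, -0.988, 0.037], [-0.989, 0.147, -0.013], [0.007, -0.038, -0.999]]
wrist_force: [1.1, 0.8, -1.4]
grip_width: 40.9
```

Emit:
{"fn": "arm_command", "kwargs": {"xyz": [[0,0,0],[0,0,0],[0,0,0]], "turn": [0,0,0], "gripper": [0,0,0]}}

```text
time_s: 31.45
tool_pos: [458.2, -375.5, 52.8]
ee_rot: [[-0.147, -0.988, 0.038], [-0.989, 0.147, -0.013], [0.008, -0.039, -0.999]]
wrist_force: [0.2, -0.8, -1.9]
grip_width: 40.9
```

Emit:
{"fn": "arm_command", "kwargs": {"xyz": [[0,0,-15],[0,0,-35],[0,0,-45],[0,0,-45],[0,0,-20]], "turn": [0,0,0,0,0], "gripper": [0,0,0,0,0]}}

```text
time_s: 31.95
tool_pos: [450.5, -371.6, 213.8]
ee_rot: [[-0.147, -0.989, 0.031], [-0.989, 0.147, -0.006], [0.001, -0.031, -1.0]]
wrist_force: [-0.3, -0.1, -1.6]
grip_width: 41.0
```

```bash
python3 -c "
from h import *
f,i,s=snap('wrist','w19'); np.savez('w19.npz',**i)
st([580,-20.8,200])"
```

```text
pos [ 450.9 -372.   215.9] yaw -98.5 z [ 0.033 -0.008 -0.999] F [ 0.6 -0.2  1.3] M [-0.03  0.04 -0.01] w 41.1 j6 -130.0
shift [-366.5  -75.4   17.4]
```

View pics/w19.png

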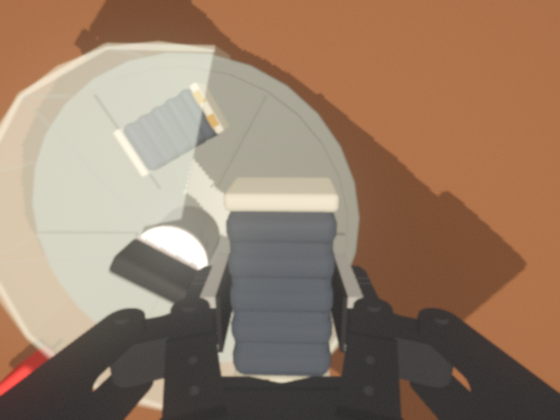

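Emit:
{"fn": "arm_command", "kwargs": {"xyz": [[-40,-9,2],[-46,-9,2],[-46,-9,2],[-46,-9,2],[-46,-9,2]], "turn": [0,0,0,0,0], "gripper": [0,0,0,0,0]}}

```text
time_s: 32.5
tool_pos: [530.2, -156.9, 205.9]
ee_rot: [[-0.158, -0.987, 0.034], [-0.987, 0.158, -0.011], [0.006, -0.036, -0.999]]
wrist_force: [0.6, -1.3, -1.4]
grip_width: 40.7
```

Emit:
{"fn": "arm_command", "kwargs": {"xyz": [[-46,-9,2],[-46,-9,2],[-40,-9,2],[0,0,0],[0,0,0]], "turn": [0,0,0.14,0.14,0.14], "gripper": [0,0,0,0,0]}}

```text
time_s: 33.0
tool_pos: [579.2, -18.4, 196.8]
ee_rot: [[-0.551, -0.834, 0.032], [-0.835, 0.551, -0.009], [-0.01, -0.031, -0.999]]
wrist_force: [0.1, -0.1, -1.7]
grip_width: 40.7
```

Emit:
{"fn": "arm_command", "kwargs": {"xyz": [[0,0,0],[0,0,0],[0,0,0],[0,0,0],[0,0,0]], "turn": [0.14,0.14,0.14,0.14,0.14], "gripper": [0,0,0,0,0]}}

```text
time_s: 33.5
tool_pos: [578.1, -16.3, 193.3]
ee_rot: [[-0.966, -0.257, 0.026], [-0.258, 0.966, -0.008], [-0.024, -0.014, -1.0]]
wrist_force: [0.6, -0.2, -0.5]
grip_width: 40.8
```

```bash
python3 -c "
from h import *
st([575,-20.8,52])"
```

```text
pos [578.1 -16.3 193.3] yaw -165.1 z [ 0.026 -0.008 -1.   ] F [ 0.6 -0.2 -0.5] M [ 0.01 -0.01  0.  ] w 40.8 j6 -25.0
shift [  7.5  -1.5 141.2]
```

Emit:
{"fn": "arm_command", "kwargs": {"xyz": [[0,0,0],[0,0,0],[0,0,30],[0,0,35],[0,0,20]], "turn": [0.14,0.13,0,0,0], "gripper": [0,0,0,0,0]}}

```text
time_s: 34.0
tool_pos: [581.1, -16.9, 106.4]
ee_rot: [[-0.999, 0.027, 0.03], [0.027, 1.0, -0.008], [-0.03, -0.007, -1.0]]
wrist_force: [-0.1, 0.8, -1.7]
grip_width: 40.6
```

```bash
python3 -c "
from h import *
f,i,s=snap('wrist','w20'); np.savez('w20.npz',**i)
st([575,-20.8,52])"
```

```text
pos [580.  -16.8 103.7] yaw 178.5 z [ 0.026 -0.008 -1.   ] F [-2.7  0.2 -4.1] M [0.06 0.19 0.  ] w 40.9 j6 -8.0
shift [ 6.2 -3.8 51.5]
```

View pics/w20.png

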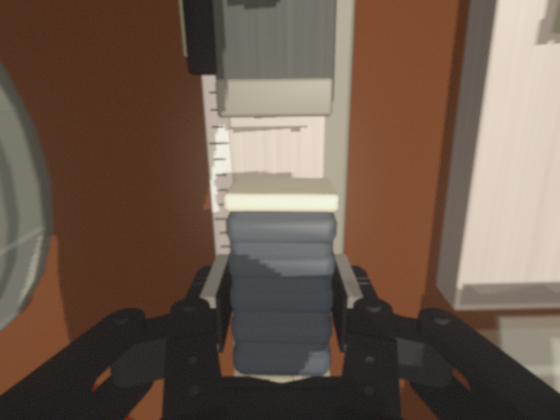

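Emit:
{"fn": "arm_command", "kwargs": {"xyz": [[3,-2,15],[3,-2,15],[0,0,10],[0,0,0]], "turn": [-0.01,0,0,0], "gripper": [0,0,0,0]}}

```text
time_s: 34.45
tool_pos: [574.1, -20.8, 61.4]
ee_rot: [[-1.0, 0.017, 0.023], [0.016, 1.0, -0.007], [-0.023, -0.006, -1.0]]
wrist_force: [0.8, -0.4, -1.2]
grip_width: 40.8
```

```bash
python3 -c "
from h import *
st([575,-20.8,47])"
```

```text
pos [574.1 -20.8  61.4] yaw 179.1 z [ 0.023 -0.007 -1.   ] F [ 0.8 -0.4 -1.2] M [-0.02  0.08  0.03] w 40.8 j6 -9.0
shift [-0.6  0.1 14.4]
```

Emit:
{"fn": "arm_command", "kwargs": {"xyz": [[0,0,5],[0,0,5],[0,0,2]], "turn": [0,0,0], "gripper": [0,0,0]}}

```text
time_s: 34.75
tool_pos: [575.7, -20.9, 50.4]
ee_rot: [[-1.0, 0.016, 0.026], [0.016, 1.0, -0.007], [-0.026, -0.007, -1.0]]
wrist_force: [0.3, -0.1, -1.5]
grip_width: 40.7
```

Emit:
{"fn": "arm_command", "kwargs": {"xyz": [[0,0,3],[0,0,2]], "turn": [0,0], "gripper": [0,0]}}

```text
time_s: 34.95
tool_pos: [576.7, -20.9, 46.2]
ee_rot: [[-0.999, 0.016, 0.028], [0.016, 1.0, -0.008], [-0.028, -0.007, -1.0]]
wrist_force: [0.7, 4.2, 12.0]
grip_width: 40.1
```

Contact. Release, rise, look.

Emit:
{"fn": "arm_command", "kwargs": {"xyz": [[0,0,0],[0,0,0],[0,0,0],[0,0,-35],[0,0,-45]], "turn": [0,0,0,0,0], "gripper": [0.7,1,1,1,1]}}

```text
time_s: 35.45
tool_pos: [571.8, -19.9, 122.9]
ee_rot: [[-1.0, 0.016, 0.019], [0.016, 1.0, -0.006], [-0.019, -0.006, -1.0]]
wrist_force: [1.2, 0.1, -0.3]
grip_width: 85.4
```

```bash
python3 -c "
from h import *
f,i,s=snap('wrist','w21'); np.savez('w21.npz',**i)
st([450,-19.5,66])"
```

```text
pos [574.5 -20.3 130.9] yaw 179.1 z [ 0.028 -0.008 -1.   ] F [ 2.2 -1.3  5.5] M [ 0.04 -0.12 -0.  ] w 85.7 j6 -9.0
shift [126.3  -0.8  61.4]
```

View pics/w21.png

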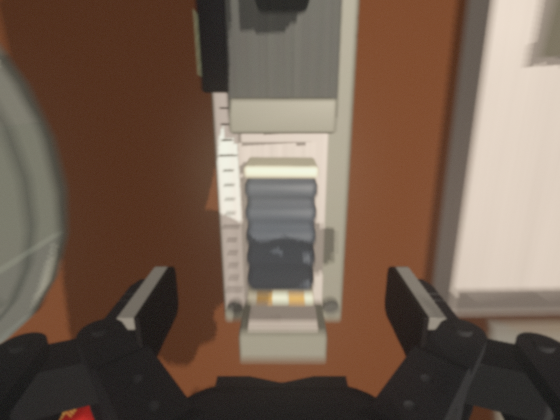

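Emit:
{"fn": "arm_command", "kwargs": {"xyz": [[42,0,5],[42,0,5],[40,-1,10],[0,0,20],[0,0,15]], "turn": [0,0,0,0,0], "gripper": [1,1,1,1,1], "grip_force": 40}}

```text
time_s: 36.0
tool_pos: [451.8, -20.4, 75.3]
ee_rot: [[-0.999, 0.016, 0.042], [0.016, 1.0, -0.011], [-0.042, -0.01, -0.999]]
wrist_force: [0.8, 0.4, 0.4]
grip_width: 85.3
```

```bash
python3 -c "
from h import *
st([449,-19.5,66])"
```

```text
pos [451.8 -20.4  75.3] yaw 179.1 z [ 0.042 -0.011 -0.999] F [0.8 0.4 0.4] M [-0.01  0.04  0.01] w 85.3 j6 -12.0
shift [3.2 0.9 9.2]
```

Emit:
{"fn": "arm_command", "kwargs": {"xyz": [[2,1,6],[0,0,3],[0,0,0],[0,0,0],[0,0,0]], "turn": [0,0,0,0,0], "gripper": [1,0.4,0,0,0]}}

```text
time_s: 36.5
tool_pos: [450.3, -19.3, 65.9]
ee_rot: [[-0.999, 0.016, 0.042], [0.016, 1.0, -0.011], [-0.042, -0.01, -0.999]]
wrist_force: [-1.4, 3.5, 6.5]
grip_width: 28.3
```

Emit:
{"fn": "arm_command", "kwargs": {"xyz": [[-2,0,0],[-4,0,0],[-4,0,0],[-4,0,0]], "turn": [0,0,0,0], "gripper": [0,0,0,0]}}

```text
time_s: 36.9
tool_pos: [462.8, -18.2, 66.2]
ee_rot: [[-0.999, 0.015, 0.038], [0.015, 1.0, -0.008], [-0.038, -0.007, -0.999]]
wrist_force: [-2.7, -0.9, -3.2]
grip_width: 25.5
```

Emit:
{"fn": "arm_command", "kwargs": {"xyz": [[-3,0,0],[-3,0,0],[-3,0,0]], "turn": [0,0,0], "gripper": [0,0,0]}}

```text
time_s: 37.2
tool_pos: [471.7, -18.4, 66.2]
ee_rot: [[-0.999, 0.016, 0.035], [0.015, 1.0, -0.008], [-0.035, -0.007, -0.999]]
wrist_force: [-4.3, -2.1, -1.6]
grip_width: 25.7
```

Emit:
{"fn": "arm_command", "kwargs": {"xyz": [[-2,0,0],[-2,0,0]], "turn": [0,0], "gripper": [0,0]}}

```text
time_s: 37.4
tool_pos: [475.8, -18.4, 66.2]
ee_rot: [[-0.999, 0.016, 0.034], [0.016, 1.0, -0.007], [-0.034, -0.007, -0.999]]
wrist_force: [-4.4, -1.4, -1.9]
grip_width: 25.4
```

Emit:
{"fn": "arm_command", "kwargs": {"xyz": [[-2,0,0]], "turn": [0], "gripper": [0]}}

```text
time_s: 37.5
tool_pos: [476.7, -18.4, 66.1]
ee_rot: [[-0.999, 0.016, 0.032], [0.016, 1.0, -0.008], [-0.032, -0.007, -0.999]]
wrist_force: [-17.5, -1.5, 10.4]
grip_width: 25.5
```

Emit:
{"fn": "arm_command", "kwargs": {"xyz": [[0,0,0],[0,0,0],[0,0,0]], "turn": [0,0,0], "gripper": [0,0,0]}}

```text
time_s: 37.8
tool_pos: [476.7, -18.4, 66.2]
ee_rot: [[-0.999, 0.016, 0.031], [0.016, 1.0, -0.007], [-0.031, -0.007, -0.999]]
wrist_force: [-5.1, -0.5, -2.2]
grip_width: 25.7
```

Emit:
{"fn": "arm_command", "kwargs": {"xyz": [[0,0,0],[0,0,0],[0,0,-30],[0,0,-50],[-20,0,-50]], "turn": [0,0,0,0,0], "gripper": [1,1,1,1,1]}}

```text
time_s: 38.3
tool_pos: [490.7, -17.4, 193.9]
ee_rot: [[-1.0, 0.016, 0.027], [0.016, 1.0, -0.006], [-0.027, -0.006, -1.0]]
wrist_force: [2.3, 0.1, -0.9]
grip_width: 85.4
```

Emit:
{"fn": "arm_command", "kwargs": {"xyz": [[-40,0,0],[-40,0,0],[0,0,0]], "turn": [0,0,0], "gripper": [1,1,1]}}

```text
time_s: 38.6
tool_pos: [579.2, -19.4, 206.7]
ee_rot: [[-0.999, 0.016, 0.046], [0.016, 1.0, -0.009], [-0.046, -0.009, -0.999]]
wrist_force: [-0.6, 0.4, -0.4]
grip_width: 85.5
```

```bash
python3 -c "
from h import *
f,i,s=snap('wrist','w22'); np.savez('w22.npz',**i)
cv2.imwrite('pics/w22c.png',cv2.resize(f[60:360,190:370],None,fx=2,fy=2))
st()"
```

```text
pos [577.1 -19.2 206.5] yaw 179.1 z [ 0.044 -0.009 -0.999] F [-1.  -0.1 -0.4] M [-0.02  0.02  0.01] w 85.4 j6 -9.0
```

View pics/w22c.png

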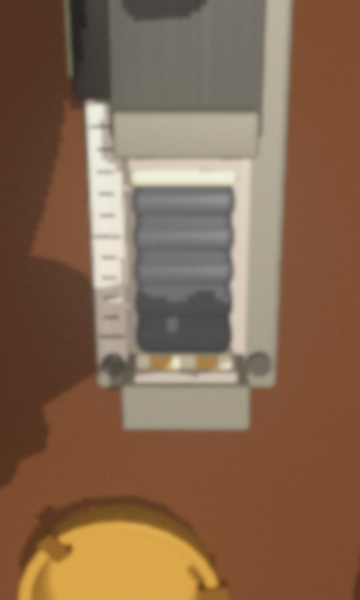

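Run:
```python
from h import *
np.set_printoptions(precision=1,suppress=True)
I=load("w22.npz")
c=lambda p: np.array(p)/2+[190,60]
print("jaw body front z58",onz("wrist",c([[112,157],[258,155]]),58,I),"anvil body z58",onz("wrist",c([[122,385],[249,385]]),58,I))
print("pack ends@52",onz("wrist",c([[185,168]]),52,I),onz("wrist",c([[185,370]]),52,I))
```

```text
jaw body front z58 [[541.4 -47.4  58. ]
 [541.4   8.4  58. ]] anvil body z58 [[638.8 -47.8  58. ]
 [639.4   6.7  58. ]]
pack ends@52 [[547.  -19.6  52. ]] [[634.9 -20.7  52. ]]
```

Emit:
{"fn": "arm_command", "kwargs": {"xyz": [[45,0,25],[45,0,35],[8,0,35],[0,0,25],[0,0,10]], "turn": [0,0,0,0,0], "gripper": [1,1,1,1,1]}}

```text
time_s: 39.15
tool_pos: [482.8, -18.5, 71.3]
ee_rot: [[-0.999, 0.015, 0.052], [0.014, 1.0, -0.01], [-0.052, -0.01, -0.999]]
wrist_force: [0.0, -1.0, 0.2]
grip_width: 85.2
```

```bash
python3 -c "
from h import *
st([476.5,-18.8,66])"
```

```text
pos [482.8 -18.5  71.3] yaw 179.2 z [ 0.052 -0.01  -0.999] F [ 0.  -1.   0.2] M [-0.01  0.04  0.01] w 85.2 j6 -11.0
shift [ 6.6 -0.3  5. ]
```

Emit:
{"fn": "arm_command", "kwargs": {"xyz": [[6,0,4],[0,0,1],[0,0,0],[0,0,0],[0,0,0]], "turn": [0,0,0,0,0], "gripper": [1,0.4,0,0,0]}}

```text
time_s: 39.65
tool_pos: [475.3, -18.3, 66.7]
ee_rot: [[-0.999, 0.015, 0.053], [0.014, 1.0, -0.011], [-0.053, -0.01, -0.999]]
wrist_force: [-0.9, 0.1, -0.7]
grip_width: 28.2
```

Emit:
{"fn": "arm_command", "kwargs": {"xyz": [[0,0,0],[8,0,0],[10,0,0],[8,0,0],[0,0,0]], "turn": [0,0,0,0,0], "gripper": [0,0,0,0,0]}}

```text
time_s: 40.15
tool_pos: [449.7, -18.1, 67.0]
ee_rot: [[-0.998, 0.015, 0.059], [0.014, 1.0, -0.01], [-0.059, -0.01, -0.998]]
wrist_force: [0.9, -1.7, -1.9]
grip_width: 25.3
```

Emit:
{"fn": "arm_command", "kwargs": {"xyz": [[0,0,0],[0,0,0],[0,0,-30],[0,0,-40],[0,0,0]], "turn": [0,0,0,0,0], "gripper": [1,1,1,1,1]}}

```text
time_s: 40.65
tool_pos: [442.7, -17.1, 137.3]
ee_rot: [[-0.999, 0.015, 0.051], [0.014, 1.0, -0.01], [-0.052, -0.01, -0.999]]
wrist_force: [2.0, 0.2, -0.1]
grip_width: 85.6
```

```bash
python3 -c "
from h import *
st([590,-21.3,100])"
```

```text
pos [442.7 -17.1 137.3] yaw 179.2 z [ 0.051 -0.01  -0.999] F [ 2.   0.2 -0.1] M [ 0.05  0.04 -0.03] w 85.6 j6 -12.0
shift [-145.2   -1.6   44.9]
```

Emit:
{"fn": "arm_command", "kwargs": {"xyz": [[-29,0,4],[-29,0,4],[-29,-1,4],[-29,0,4],[-25,0,4]], "turn": [0,0,0,0,0], "gripper": [1,1,1,1,1], "grip_force": 60}}

```text
time_s: 41.15
tool_pos: [586.0, -20.0, 123.1]
ee_rot: [[-0.999, 0.015, 0.05], [0.015, 1.0, -0.011], [-0.05, -0.011, -0.999]]
wrist_force: [0.6, -0.8, 0.3]
grip_width: 85.4
```

```bash
python3 -c "
from h import *
st([590,-21.3,43])"
```

```text
pos [586.  -20.  123.1] yaw 179.2 z [ 0.05  -0.011 -0.999] F [ 0.6 -0.8  0.3] M [-0.03  0.03  0.03] w 85.4 j6 -9.0
shift [ 0.1 -0.3 80.2]
```

Emit:
{"fn": "arm_command", "kwargs": {"xyz": [[0,0,22],[0,0,25],[0,0,20],[0,0,8],[0,0,0]], "turn": [0,0,0,0,0], "gripper": [1,1,1,1,1]}}

```text
time_s: 41.65
tool_pos: [592.1, -20.9, 40.4]
ee_rot: [[-0.999, 0.014, 0.045], [0.014, 1.0, -0.012], [-0.046, -0.011, -0.999]]
wrist_force: [-0.3, 0.2, 0.2]
grip_width: 85.3
```

```bash
python3 -c "
from h import *
f,i,s=snap('wrist','w23')
st([590,-21.3,43])"
```

```text
pos [592.3 -21.   41.1] yaw 179.2 z [ 0.046 -0.012 -0.999] F [-0.4 -0.4 -0.1] M [ 0.03  0.06 -0.06] w 85.5 j6 -9.0
shift [ 2.2 -0.4 -2. ]
```

View pics/w23.png

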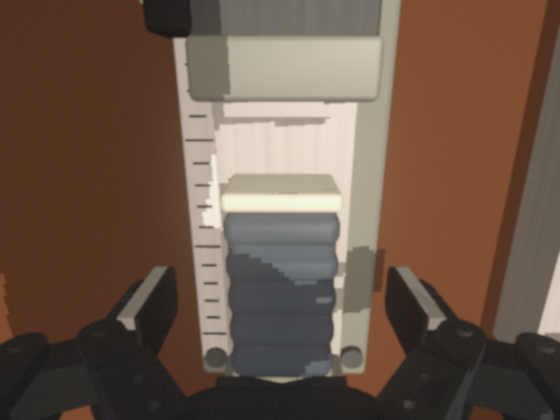

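Good. Close and lift.

Emit:
{"fn": "arm_command", "kwargs": {"xyz": [[2,0,0],[0,0,0],[0,0,0],[0,0,0],[0,0,0]], "turn": [0,0,0,0,0], "gripper": [0.6,0.3,0,0,0]}}

```text
time_s: 42.2
tool_pos: [591.1, -21.0, 44.7]
ee_rot: [[-0.999, 0.014, 0.051], [0.014, 1.0, -0.012], [-0.051, -0.012, -0.999]]
wrist_force: [0.2, 0.8, -1.6]
grip_width: 40.7
```

Emit:
{"fn": "arm_command", "kwargs": {"xyz": [[0,0,0],[0,0,-10],[0,0,-25],[0,0,-35],[0,0,-35]], "turn": [0,0,0,0,0], "gripper": [0,0,0,0,0]}}

```text
time_s: 42.7
tool_pos: [583.3, -19.4, 149.7]
ee_rot: [[-0.999, 0.015, 0.042], [0.014, 1.0, -0.011], [-0.042, -0.01, -0.999]]
wrist_force: [0.3, -1.0, -1.9]
grip_width: 40.8
```

```bash
python3 -c "
from h import *
st([475,400,160])
f=cv2.imread('pics/top0.png'); cv2.imwrite('pics/binc.png',cv2.resize(f[215:335,50:170],None,fx=5,fy=5))"
```

```text
pos [583.3 -19.4 149.7] yaw 179.2 z [ 0.042 -0.011 -0.999] F [ 0.3 -1.  -1.9] M [ 0.06 -0.02 -0.01] w 40.8 j6 -9.0
shift [113.8 417.7 -19.5]
```

View pics/binc.png

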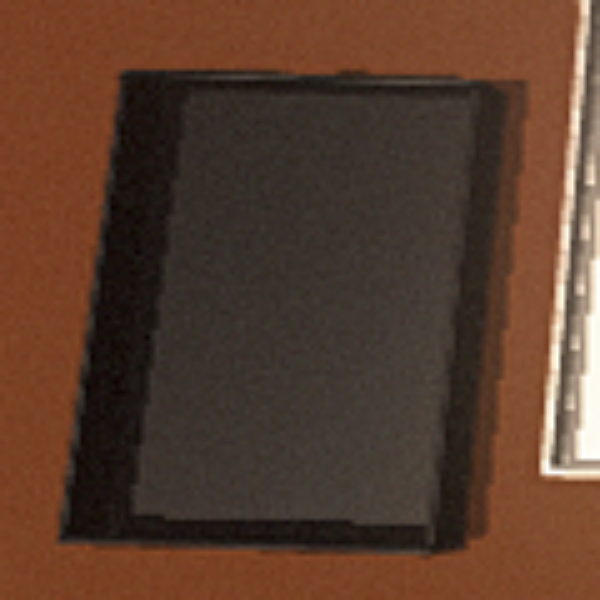

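Run:
```python
from h import *
np.set_printoptions(precision=1,suppress=True)
I=env.camera_info("top"); c=lambda p: np.array(p)/5+[50,215]
print(onz("top",c([[185,92],[135,515]]),4,I)); print(onz("top",c([[475,97],[432,527]]),45,I)); print(onz("top",c([[487,80],[437,550],[122,72],[62,540]]),45,I))
```

```text
[[583.7 487.1   4. ]
 [370.6 484.2   4. ]]
[[579.9 322.2  45. ]
 [372.1 321.8  45. ]]
[[588.6 317.   45. ]
 [361.6 318.3  45. ]
 [586.8 499.8  45. ]
 [360.5 497.5  45. ]]
```

Emit:
{"fn": "arm_command", "kwargs": {"xyz": [[12,30,-5],[12,38,-5],[12,38,0],[12,38,0],[12,38,0]], "turn": [0,0,0,0,0], "gripper": [0,0,0,0,0]}}

```text
time_s: 43.2
tool_pos: [529.2, 164.3, 165.4]
ee_rot: [[-0.998, 0.024, 0.058], [0.023, 1.0, -0.013], [-0.058, -0.012, -0.998]]
wrist_force: [-0.2, -0.3, -2.2]
grip_width: 40.8
```

Emit:
{"fn": "arm_command", "kwargs": {"xyz": [[12,38,0],[5,38,0],[0,38,0],[0,38,0],[0,38,0]], "turn": [0,0,0,0,0], "gripper": [0,0,0,0,0]}}

```text
time_s: 43.7
tool_pos: [513.5, 362.7, 167.6]
ee_rot: [[-0.998, 0.023, 0.063], [0.023, 1.0, -0.011], [-0.063, -0.01, -0.998]]
wrist_force: [1.6, -0.2, -0.9]
grip_width: 40.8
```

```bash
python3 -c "
from h import *
st([526,405,100])"
```

```text
pos [513.5 362.7 167.6] yaw 178.7 z [ 0.063 -0.011 -0.998] F [ 1.6 -0.2 -0.9] M [ 0.04 -0.02  0.02] w 40.8 j6 30.0
shift [-7.3 43.2 67.8]
```

Emit:
{"fn": "arm_command", "kwargs": {"xyz": [[-5,22,10],[-5,20,20],[0,0,25],[0,0,10],[0,0,0]], "turn": [0,0,0,0,0], "gripper": [0,0,0,0,0]}}

```text
time_s: 44.2
tool_pos: [528.4, 412.3, 104.7]
ee_rot: [[-0.998, 0.016, 0.067], [0.016, 1.0, -0.007], [-0.067, -0.006, -0.998]]
wrist_force: [0.0, -0.0, -0.7]
grip_width: 41.1
```

```bash
python3 -c "
from h import *
f,i,s=snap('wrist','w24'); np.savez('w24.npz',**i)
st([530,405,27])"
```

```text
pos [528.5 412.3 105.5] yaw 179.1 z [ 0.068 -0.007 -0.998] F [ 0.2  0.  -2. ] M [-0.    0.08 -0.04] w 40.7 j6 33.0
shift [ 3.7 -6.8 78.4]
```

View pics/w24.png

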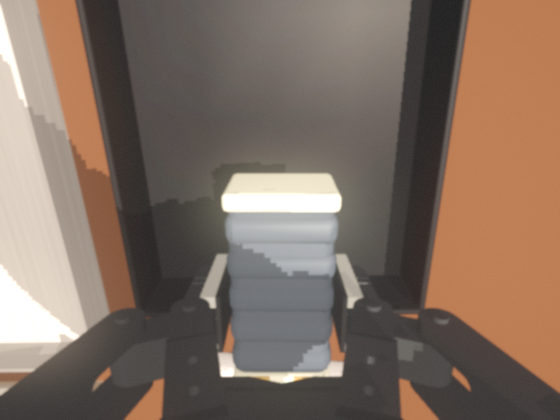

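Run:
```python
from h import *
np.set_printoptions(precision=1,suppress=True)
I=load("w24.npz")
print(onz("wrist",[[138,312],[425,310],[80,0],[466,0]],45,I)); print(onz("wrist",[[162,277],[395,277]],4,I))
```

```text
[[584.3 321.6  45. ]
 [584.7 499.5  45. ]
 [413.8 322.3  45. ]
 [416.5 496.3  45. ]]
[[585.  323.4   4. ]
 [587.  493.3   4. ]]
```

Emit:
{"fn": "arm_command", "kwargs": {"xyz": [[5,-3,22],[2,0,25],[0,0,15],[0,0,5],[0,0,0]], "turn": [0,0,0,0,0], "gripper": [0,0,0,0,0]}}

```text
time_s: 44.75
tool_pos: [529.7, 408.3, 45.3]
ee_rot: [[-0.997, 0.02, 0.077], [0.02, 1.0, -0.002], [-0.077, -0.0, -0.997]]
wrist_force: [-0.4, 0.9, -0.6]
grip_width: 41.0
```

```bash
python3 -c "
from h import *
st([526,409,27])"
```

```text
pos [529.7 408.3  45.3] yaw 178.9 z [ 0.077 -0.002 -0.997] F [-0.4  0.9 -0.6] M [ 0.01  0.08 -0.06] w 41.0 j6 33.0
shift [ 5.1  0.6 17.9]
```

Emit:
{"fn": "arm_command", "kwargs": {"xyz": [[5,0,7],[0,0,6],[0,0,3]], "turn": [0,0,0], "gripper": [0,0,0]}}

```text
time_s: 45.05
tool_pos: [527.1, 409.0, 31.7]
ee_rot: [[-0.996, 0.02, 0.081], [0.021, 1.0, 0.001], [-0.081, 0.003, -0.997]]
wrist_force: [-0.8, 0.2, -1.1]
grip_width: 40.7
```

Emit:
{"fn": "arm_command", "kwargs": {"xyz": [[0,0,3],[0,0,2]], "turn": [0,0], "gripper": [0,0]}}

```text
time_s: 45.25
tool_pos: [527.8, 409.1, 26.8]
ee_rot: [[-0.996, 0.02, 0.082], [0.02, 1.0, 0.001], [-0.082, 0.003, -0.997]]
wrist_force: [-0.3, -2.2, 8.9]
grip_width: 41.1
```

Emit:
{"fn": "arm_command", "kwargs": {"xyz": [[0,0,0],[0,0,0],[0,0,-10],[0,0,-30],[0,0,-40]], "turn": [0,0,0,0,0], "gripper": [0.7,0.8,1,1,1]}}

```text
time_s: 45.75
tool_pos: [519.3, 407.7, 104.4]
ee_rot: [[-0.997, 0.021, 0.074], [0.02, 1.0, -0.003], [-0.074, -0.002, -0.997]]
wrist_force: [0.9, 0.7, 0.4]
grip_width: 85.4
```

Emit:
{"fn": "arm_command", "kwargs": {"xyz": [[0,0,-45],[0,0,-40],[0,0,0]], "turn": [0,0,0], "gripper": [1,1,1]}}

```text
time_s: 46.05
tool_pos: [513.3, 408.8, 200.8]
ee_rot: [[-0.996, 0.02, 0.082], [0.021, 1.0, 0.002], [-0.082, 0.003, -0.997]]
wrist_force: [-0.6, -0.1, -0.1]
grip_width: 85.4
```

```bash
python3 -c "
from h import *
f,i,s=snap('wrist','w25'); np.savez('w25.npz',**i)
st([548,-336,230])"
```

```text
pos [512.9 408.3 198.2] yaw 178.8 z [ 0.08   0.    -0.997] F [ 0.4 -0.2 -1. ] M [-0.01  0.06  0.02] w 85.2 j6 33.0
shift [ -52.9 -743.4  -29. ]
```

View pics/w25.png

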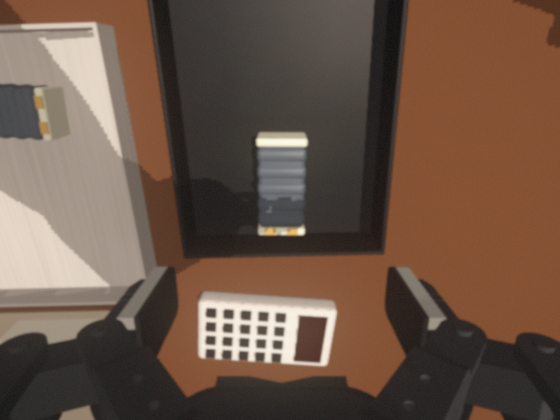

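Emit:
{"fn": "arm_command", "kwargs": {"xyz": [[-3,-35,-3],[-3,-45,-3],[-3,-45,-3],[-3,-45,-3],[-3,-45,-3]], "turn": [0,0,0,0,0], "gripper": [1,1,1,1,1]}}

```text
time_s: 46.6
tool_pos: [520.2, 191.1, 210.2]
ee_rot: [[-0.997, 0.012, 0.076], [0.012, 1.0, 0.0], [-0.076, 0.001, -0.997]]
wrist_force: [1.1, -0.5, -0.1]
grip_width: 85.1
```

Emit:
{"fn": "arm_command", "kwargs": {"xyz": [[-3,-45,-3],[-3,-45,-3],[-3,-45,-3],[-3,-45,-3],[-3,-45,-3]], "turn": [0,0,0,0,0], "gripper": [1,1,1,1,1]}}

```text
time_s: 47.1
tool_pos: [527.8, -42.9, 223.2]
ee_rot: [[-0.997, 0.011, 0.07], [0.011, 1.0, 0.001], [-0.07, 0.001, -0.998]]
wrist_force: [0.7, -0.1, 0.3]
grip_width: 85.2
```

Emit:
{"fn": "arm_command", "kwargs": {"xyz": [[-3,-45,0],[-3,-45,0],[-3,-45,0],[-3,-45,0],[-3,-45,0]], "turn": [0,0,0,0,0], "gripper": [1,1,1,1,1]}}

```text
time_s: 47.6
tool_pos: [537.1, -277.1, 220.7]
ee_rot: [[-0.998, 0.012, 0.066], [0.012, 1.0, 0.003], [-0.066, 0.004, -0.998]]
wrist_force: [1.3, -0.3, 0.9]
grip_width: 85.8
```

Emit:
{"fn": "arm_command", "kwargs": {"xyz": [[0,0,0],[0,0,0],[0,0,0],[0,0,0],[0,0,0]], "turn": [0.13,0.13,0.13,0.13,0.13], "gripper": [1,1,1,1,1]}}

```text
time_s: 48.1
tool_pos: [534.3, -284.5, 213.7]
ee_rot: [[-0.768, 0.637, 0.058], [0.639, 0.769, 0.008], [-0.04, 0.043, -0.998]]
wrist_force: [-0.9, 0.2, -0.4]
grip_width: 85.1
```

```bash
python3 -c "
from h import *
f,i,s=snap('wrist','w26'); np.savez('w26.npz',**i)
st([549,-335.5,150])"
```

```text
pos [ 534.2 -284.4  213.6] yaw 139.8 z [ 0.058  0.008 -0.998] F [-0.2 -0.8 -0.2] M [-0.04  0.08  0.02] w 85.3 j6 3.0
shift [-41.7 -32.3  63.9]
```

View pics/w26.png

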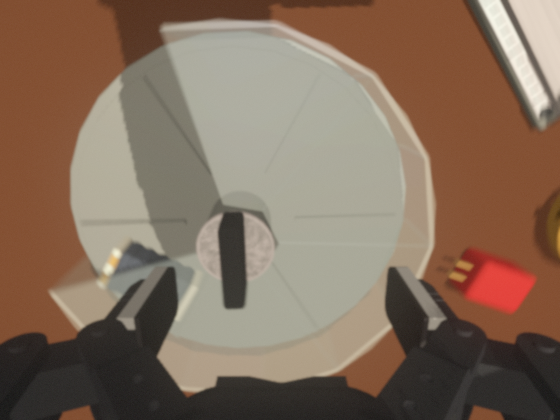

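Knob bar centred at about (234,258), nearly aligned with the tool. Go down over it.

Emit:
{"fn": "arm_command", "kwargs": {"xyz": [[-22,-16,5],[-20,-16,10],[0,0,30],[0,0,30],[0,0,15]], "turn": [0,0,-0.02,0,0], "gripper": [1,1,1,1,1], "grip_force": 40}}

```text
time_s: 48.65
tool_pos: [551.1, -336.9, 120.7]
ee_rot: [[-0.785, 0.617, 0.059], [0.618, 0.786, 0.007], [-0.041, 0.042, -0.998]]
wrist_force: [-0.6, -0.1, -1.2]
grip_width: 85.5
```

```bash
python3 -c "
from h import *
f,i,s=snap('wrist','w27'); np.savez('w27.npz',**i)
st([549,-335.5,110])"
```

```text
pos [ 550.5 -336.3  118.6] yaw 141.8 z [ 0.056  0.009 -0.998] F [-0.5  1.3 -3. ] M [-0.    0.1  -0.02] w 85.6 j6 -2.0
shift [ 2.  -0.7  8.5]
```

View pics/w27.png

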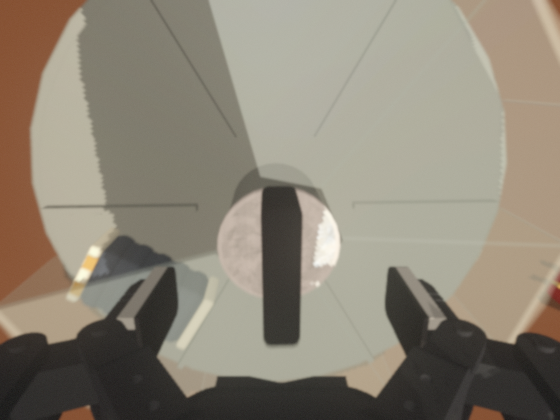

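Emit:
{"fn": "arm_command", "kwargs": {"xyz": [[2,0,7],[0,0,0],[0,0,0],[0,0,0],[0,0,0]], "turn": [0,0,0,0,0], "gripper": [1,0.3,0.1,0,0]}}

```text
time_s: 49.2
tool_pos: [549.4, -334.7, 112.5]
ee_rot: [[-0.788, 0.613, 0.057], [0.614, 0.789, 0.009], [-0.039, 0.042, -0.998]]
wrist_force: [-0.6, 0.7, -0.1]
grip_width: 28.5
```

Emit:
{"fn": "arm_command", "kwargs": {"xyz": [[0,0,0],[-2,2,0],[-3,2,0],[-3,2,0]], "turn": [0,0,0,0], "gripper": [0,0,0,0]}}

```text
time_s: 49.6
tool_pos: [549.5, -335.2, 113.1]
ee_rot: [[-0.786, 0.617, 0.036], [0.618, 0.787, 0.006], [-0.024, 0.027, -0.999]]
wrist_force: [-20.2, 1.3, 7.3]
grip_width: 15.3
```

```bash
python3 -c "
from h import *
st()"
```

```text
pos [ 549.5 -335.2  113.1] yaw 141.9 z [ 0.036  0.006 -0.999] F [-20.2   1.3   7.3] M [-0.22  3.71  0.05] w 15.3 j6 -1.0
```

Emit:
{"fn": "arm_command", "kwargs": {"xyz": [[-3,2,0],[-3,2,0],[-3,2,0],[-1,1,0],[0,0,0]], "turn": [0,0,0,0,0], "gripper": [0,0,0,0,0]}}

```text
time_s: 50.1
tool_pos: [549.4, -335.3, 113.1]
ee_rot: [[-0.783, 0.622, 0.01], [0.622, 0.783, 0.007], [-0.004, 0.012, -1.0]]
wrist_force: [4.9, 1.1, -4.5]
grip_width: 15.8
```

```bash
python3 -c "
from h import *
st()"
```

```text
pos [ 549.4 -335.3  113.1] yaw 141.6 z [ 0.01   0.007 -1.   ] F [ 4.9  1.1 -4.5] M [-0.22 -0.92  0.01] w 15.8 j6 -1.0
```

Emit:
{"fn": "arm_command", "kwargs": {"xyz": [[0,0,0],[0,0,0],[0,0,0],[0,0,0],[0,0,0]], "turn": [0.1,0.14,0.14,0.14,0.14], "gripper": [0,0,0,0,0], "grip_force": 50}}

```text
time_s: 50.6
tool_pos: [549.3, -335.4, 113.1]
ee_rot: [[-0.218, 0.976, 0.01], [0.976, 0.218, 0.005], [0.003, 0.011, -1.0]]
wrist_force: [-1.0, 1.7, -2.4]
grip_width: 14.8
```

Emit:
{"fn": "arm_command", "kwargs": {"xyz": [[0,0,0],[0,0,0],[0,0,0],[0,0,0]], "turn": [0.14,0.14,0.04,0], "gripper": [0,0,0,0]}}

```text
time_s: 51.0
tool_pos: [549.3, -335.4, 113.1]
ee_rot: [[0.118, 0.993, 0.009], [0.993, -0.118, 0.004], [0.005, 0.008, -1.0]]
wrist_force: [-1.7, 0.4, -2.3]
grip_width: 15.3
```

```bash
python3 -c "
from h import *
st()"
```

```text
pos [ 549.3 -335.4  113.1] yaw 83.2 z [ 0.009  0.004 -1.   ] F [-1.7  0.4 -2.3] M [-0.43  0.37 -0.15] w 15.3 j6 58.0
```

Emit:
{"fn": "arm_command", "kwargs": {"xyz": [[0,0,0],[0,0,0]], "turn": [0.03,0], "gripper": [0,0]}}

```text
time_s: 51.2
tool_pos: [549.3, -335.4, 113.1]
ee_rot: [[0.145, 0.989, 0.009], [0.989, -0.145, 0.004], [0.005, 0.008, -1.0]]
wrist_force: [-1.3, -0.8, -0.2]
grip_width: 14.8
```

```bash
python3 -c "
from h import *
st()"
```

```text
pos [ 549.3 -335.4  113.1] yaw 81.6 z [ 0.009  0.004 -1.   ] F [-1.3 -0.8 -0.2] M [-0.46  0.53 -0.04] w 14.8 j6 59.0
```

Emit:
{"fn": "arm_command", "kwargs": {"xyz": [[0,0,0],[0,0,0],[0,0,-15],[0,0,-30],[0,0,-30]], "turn": [0,0,0,0,0], "gripper": [1,1,1,1,1]}}

```text
time_s: 51.7
tool_pos: [548.4, -334.3, 186.7]
ee_rot: [[0.139, 0.99, 0.006], [0.99, -0.139, 0.009], [0.01, 0.005, -1.0]]
wrist_force: [0.3, -0.2, -0.4]
grip_width: 84.8
```

```bash
python3 -c "
from h import *
st([457,-371,220])"
```

```text
pos [ 548.4 -334.3  186.7] yaw 82.0 z [ 0.006  0.009 -1.   ] F [ 0.3 -0.2 -0.4] M [-0.06 -0.06  0.  ] w 84.8 j6 59.0
shift [-48.6 -85.3 -34.2]
```

Emit:
{"fn": "arm_command", "kwargs": {"xyz": [[-12,-25,-10],[-12,-30,-10],[-12,-30,-10],[-10,0,0],[0,0,0]], "turn": [0,0,0,0,0], "gripper": [1,1,1,1,1]}}

```text
time_s: 52.2
tool_pos: [458.1, -370.4, 223.1]
ee_rot: [[0.132, 0.991, 0.017], [0.991, -0.132, 0.003], [0.005, 0.016, -1.0]]
wrist_force: [0.4, 0.7, 0.7]
grip_width: 85.4
```

```bash
python3 -c "
from h import *
f,i,s=snap('wrist','w28'); np.savez('w28.npz',**i)
st()"
```

```text
pos [ 458.3 -369.8  223.1] yaw 82.4 z [ 0.017  0.003 -1.   ] F [1.  0.  0.1] M [-0.04 -0.   -0.01] w 85.5 j6 50.0
```

View pics/w28.png

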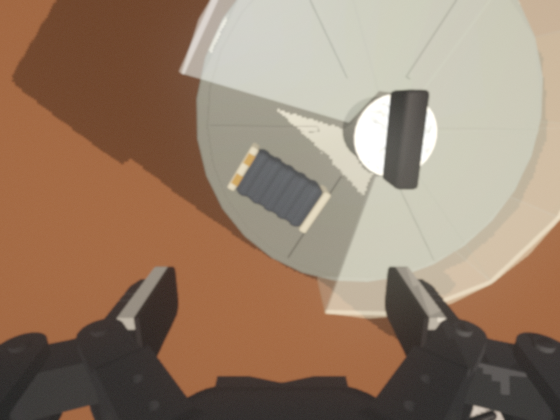

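Run:
```python
import cv2
f=cv2.imread('pics/w28.png')
cv2.imwrite('pics/w28c.png',cv2.resize(f[130:250,215:345],None,fx=5,fy=5,interpolation=cv2.INTER_CUBIC))
```

```text
(no output)
```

View pics/w28c.png

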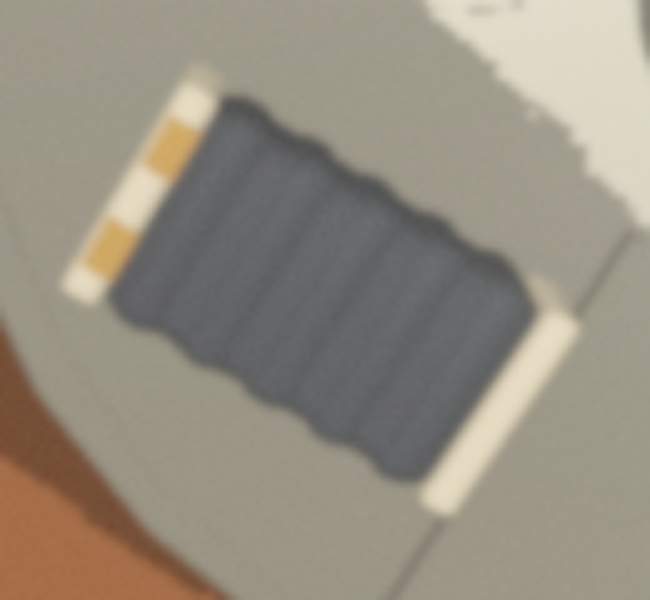

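Run:
```python
from h import *
I=load('w28.npz')
p=np.array([[185,82],[62,285],[445,517],[580,325]])/5+[215,130]
for z in (58,61):
    q=onz('wrist',p,z,I); d=(q[0]+q[1]-q[2]-q[3])/2
    print(z,q[:,:2].round(1).tolist(),q.mean(0).round(1),"L",np.linalg.norm(d).round(1),"ang",np.degrees(np.arctan2(d[1],d[0])).round(1))
q=onz('wrist',p,58,I).mean(0); st([q[0],q[1],48])
```

```text
58 [[440.7, -333.0], [414.8, -364.1], [474.4, -414.8], [501.3, -382.9]] [ 457.8 -373.7   58. ] L 78.4 ang 140.1
61 [[440.9, -332.6], [415.3, -363.4], [474.3, -413.6], [501.0, -382.1]] [ 457.9 -372.9   61. ] L 77.6 ang 140.1
pos [ 458.3 -369.8  223.1] yaw 82.4 z [ 0.017  0.003 -1.   ] F [1.  0.  0.1] M [-0.04 -0.   -0.01] w 85.5 j6 50.0
shift [ -4.8  -2.8 175.1]
```

Emit:
{"fn": "arm_command", "kwargs": {"xyz": [[-4,-3,10],[0,0,10],[0,0,10],[0,0,0],[0,0,0]], "turn": [-0.14,-0.14,-0.14,-0.14,-0.14], "gripper": [0.85,0.85,0.85,0.85,0.85]}}

```text
time_s: 52.75
tool_pos: [459.8, -371.1, 189.5]
ee_rot: [[-0.562, 0.827, 0.017], [0.827, 0.562, 0.006], [-0.005, 0.017, -1.0]]
wrist_force: [-0.5, -0.1, 0.1]
grip_width: 72.5
```

Emit:
{"fn": "arm_command", "kwargs": {"xyz": [[0,0,20],[0,0,30],[0,0,20],[0,0,0]], "turn": [-0.14,-0.14,0,0], "gripper": [0.85,0.85,0.85,0.85]}}

```text
time_s: 53.15
tool_pos: [465.3, -368.3, 115.4]
ee_rot: [[-0.784, 0.621, 0.017], [0.621, 0.784, 0.008], [-0.009, 0.017, -1.0]]
wrist_force: [0.4, 0.1, 0.5]
grip_width: 72.6
```

```bash
python3 -c "
from h import *
f,i,s=snap('wrist','w29'); np.savez('w29.npz',**i)
st([457.8,-373.5,50])"
```

```text
pos [ 465.6 -368.7  116.7] yaw 141.6 z [ 0.018  0.007 -1.   ] F [-0.4  0.3  0.2] M [-0.04  0.08 -0.06] w 72.5 j6 -9.0
shift [ 3.8 -9.8 66.5]
```

View pics/w29.png

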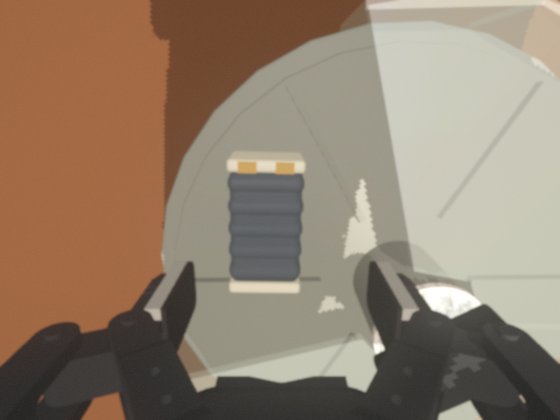

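Emit:
{"fn": "arm_command", "kwargs": {"xyz": [[2,-5,15],[2,-5,22],[0,0,15],[0,0,5],[0,0,0]], "turn": [0.02,0,0,0,0], "gripper": [0.85,0.85,0.85,0.85,0.85]}}

```text
time_s: 53.7
tool_pos: [461.9, -374.8, 63.3]
ee_rot: [[-0.771, 0.637, 0.024], [0.637, 0.771, 0.002], [-0.017, 0.017, -1.0]]
wrist_force: [0.2, 0.3, -0.2]
grip_width: 72.8
```

```bash
python3 -c "
from h import *
f,i,s=snap('wrist','w30'); np.savez('w30.npz',**i)
st([457.8,-373.5,50])"
```

```text
pos [ 462.1 -375.    63.7] yaw 140.4 z [ 0.025  0.001 -1.   ] F [ 0.5 -0.7  0.7] M [0.01 0.02 0.01] w 72.6 j6 -8.0
shift [ 4.5 -1.8 13.6]
```

View pics/w30.png

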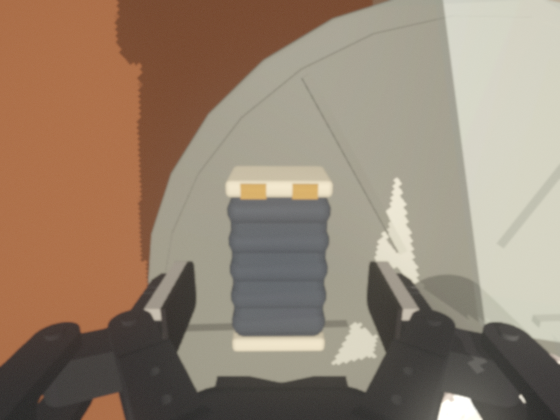

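Emit:
{"fn": "arm_command", "kwargs": {"xyz": [[4,-1,9],[0,0,6],[0,0,1],[0,0,0],[0,0,0]], "turn": [0,0,0,0,0], "gripper": [0.85,0.85,0.6,0.3,0], "grip_force": 60}}

```text
time_s: 54.25
tool_pos: [459.8, -374.0, 49.3]
ee_rot: [[-0.771, 0.636, 0.028], [0.637, 0.771, -0.002], [-0.023, 0.016, -1.0]]
wrist_force: [0.6, -0.5, -1.5]
grip_width: 41.0
```

Emit:
{"fn": "arm_command", "kwargs": {"xyz": [[0,0,0],[0,0,0],[0,0,-15],[0,0,-35],[0,0,-45]], "turn": [0,0,0,0,0], "gripper": [0,0,0,0,0]}}

```text
time_s: 54.75
tool_pos: [454.7, -371.2, 140.1]
ee_rot: [[-0.771, 0.637, 0.019], [0.637, 0.771, 0.008], [-0.009, 0.018, -1.0]]
wrist_force: [0.7, 0.5, -1.7]
grip_width: 40.7
```

Emit:
{"fn": "arm_command", "kwargs": {"xyz": [[0,0,-40],[0,0,-20],[0,0,0]], "turn": [0,0,0], "gripper": [0,0,0]}}

```text
time_s: 55.05
tool_pos: [454.4, -372.6, 207.9]
ee_rot: [[-0.771, 0.636, 0.024], [0.637, 0.771, 0.003], [-0.017, 0.017, -1.0]]
wrist_force: [0.5, -0.2, -0.5]
grip_width: 40.8
```

```bash
python3 -c "
from h import *
f,i,s=snap('wrist','w31'); np.savez('w31.npz',**i)
st([580,-20.8,200])"
```

```text
pos [ 454.1 -372.3  206.3] yaw 140.4 z [ 0.023  0.004 -1.   ] F [ 0.3 -0.3 -1.1] M [-0.03 -0.01 -0.02] w 41.0 j6 -9.0
shift [126.9 351.   10.5]
```

View pics/w31.png

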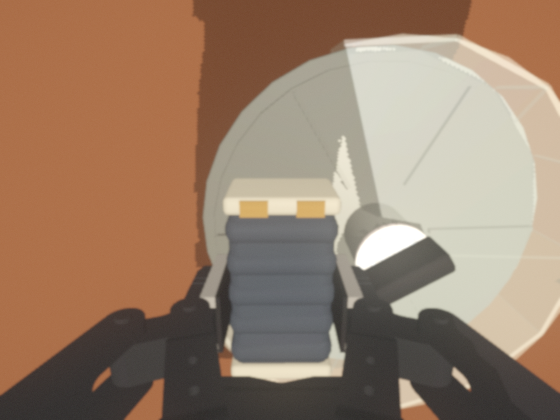

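Emit:
{"fn": "arm_command", "kwargs": {"xyz": [[14,36,0],[14,40,0],[14,40,0],[14,40,0],[14,40,0]], "turn": [0,0,0,0,0], "gripper": [0,0,0,0,0]}}

```text
time_s: 55.6
tool_pos: [523.5, -174.1, 198.1]
ee_rot: [[-0.765, 0.644, 0.012], [0.644, 0.765, 0.01], [-0.003, 0.015, -1.0]]
wrist_force: [1.4, 0.9, -2.6]
grip_width: 40.9
```

Emit:
{"fn": "arm_command", "kwargs": {"xyz": [[14,40,0],[14,40,0],[14,40,0],[10,25,0],[0,0,0]], "turn": [0,0,0,0,-0.13], "gripper": [0,0,0,0,0]}}

```text
time_s: 56.1
tool_pos: [575.8, -17.5, 188.8]
ee_rot: [[-0.845, 0.535, -0.002], [0.535, 0.844, 0.015], [0.01, 0.012, -1.0]]
wrist_force: [-0.5, -1.2, -1.0]
grip_width: 40.9
```

Emit:
{"fn": "arm_command", "kwargs": {"xyz": [[0,0,15],[0,0,20],[0,0,15],[0,0,0],[0,0,0]], "turn": [-0.13,-0.13,-0.13,-0.13,0], "gripper": [0,0,0,0,0]}}

```text
time_s: 56.6
tool_pos: [571.4, -13.0, 125.7]
ee_rot: [[-1.0, 0.017, -0.017], [0.017, 1.0, 0.018], [0.017, 0.018, -1.0]]
wrist_force: [-0.3, -0.1, -1.0]
grip_width: 41.0
```

```bash
python3 -c "
from h import *
st([577,-20.8,60])"
```

```text
pos [571.4 -13.  125.7] yaw 179.0 z [-0.017  0.018 -1.   ] F [-0.3 -0.1 -1. ] M [-0.03 -0.06  0.  ] w 41.0 j6 -9.0
shift [-6.9 -8.8 65.4]
```

Emit:
{"fn": "arm_command", "kwargs": {"xyz": [[-4,-4,15],[-4,-4,20],[0,-1,20],[0,0,10],[0,0,0]], "turn": [0,0,0,0,0], "gripper": [0,0,0,0,0]}}

```text
time_s: 57.1
tool_pos: [575.6, -20.7, 53.3]
ee_rot: [[-0.999, 0.036, -0.024], [0.035, 0.999, 0.019], [0.024, 0.018, -1.0]]
wrist_force: [-1.1, 0.3, -1.4]
grip_width: 40.8
```

```bash
python3 -c "
from h import *
f,i,s=snap('wrist','w32'); np.savez('w32.npz',**i)
st([579,-20.8,43])"
```

```text
pos [575.9 -20.8  54. ] yaw 178.0 z [-0.023  0.019 -1.   ] F [ 0.2 -0.3 -1.8] M [-0.01 -0.04 -0.02] w 40.9 j6 -9.0
shift [-3.4 -0.1 11. ]
```

View pics/w32.png

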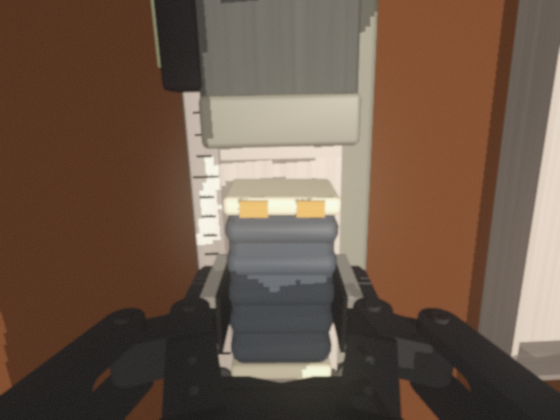

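Emit:
{"fn": "arm_command", "kwargs": {"xyz": [[-3,0,4],[0,0,4],[0,0,3],[0,0,2]], "turn": [-0.02,0,0,0], "gripper": [0,0,0,0]}}

```text
time_s: 57.55
tool_pos: [579.9, -20.7, 43.9]
ee_rot: [[-1.0, 0.015, -0.019], [0.015, 1.0, 0.018], [0.019, 0.018, -1.0]]
wrist_force: [-14.3, 1.3, 26.6]
grip_width: 40.8
```

Contact. Release and rise.

Emit:
{"fn": "arm_command", "kwargs": {"xyz": [[0,0,0],[0,0,0],[0,0,0],[0,0,-30],[0,0,-40]], "turn": [0,0,0,0,0], "gripper": [0.7,1,1,1,1]}}

```text
time_s: 58.05
tool_pos: [579.2, -21.4, 112.2]
ee_rot: [[-1.0, 0.016, -0.025], [0.015, 1.0, 0.019], [0.025, 0.019, -1.0]]
wrist_force: [0.0, -0.3, -0.3]
grip_width: 85.6
```

```bash
python3 -c "
from h import *
f,i,s=snap('wrist','w33'); np.savez('w33.npz',**i)
st([450,-19,66])"
```

```text
pos [581.9 -22.  119.3] yaw 179.1 z [-0.016  0.017 -1.   ] F [ 1.9 -0.6  4.4] M [-0.06 -0.09  0.  ] w 85.2 j6 -10.0
shift [131.    0.   55.4]
```

View pics/w33.png

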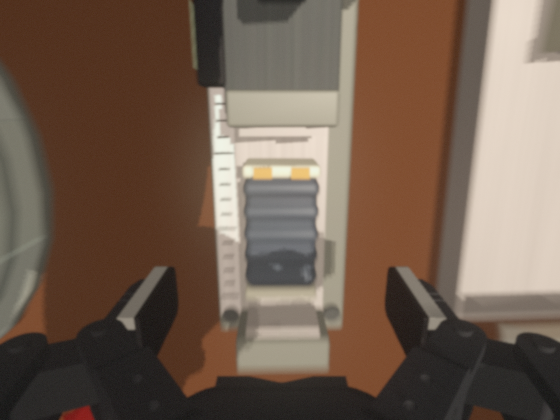

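Emit:
{"fn": "arm_command", "kwargs": {"xyz": [[32,0,0],[34,0,0],[34,0,0],[30,0,10],[0,0,20]], "turn": [0,0,0,0,0], "gripper": [1,1,1,1,1], "grip_force": 40}}

```text
time_s: 58.6
tool_pos: [451.3, -20.0, 94.3]
ee_rot: [[-1.0, 0.015, -0.004], [0.015, 1.0, 0.015], [0.004, 0.015, -1.0]]
wrist_force: [0.3, -0.1, -0.2]
grip_width: 85.1
```

```bash
python3 -c "
from h import *
st([450,-19,66])"
```

```text
pos [451.3 -20.   94.3] yaw 179.1 z [-0.004  0.015 -1.   ] F [ 0.3 -0.1 -0.2] M [-0.03 -0.04  0.01] w 85.1 j6 -13.0
shift [ 1.2  0.5 28.3]
```

Emit:
{"fn": "arm_command", "kwargs": {"xyz": [[0,0,14],[0,0,10],[0,0,3],[0,0,0],[0,0,0]], "turn": [0,0,0,0,0], "gripper": [1,1,0.4,0,0]}}

```text
time_s: 59.1
tool_pos: [450.6, -19.6, 65.7]
ee_rot: [[-1.0, 0.016, -0.003], [0.016, 1.0, 0.015], [0.003, 0.015, -1.0]]
wrist_force: [0.7, 1.0, -0.4]
grip_width: 44.2
```

Emit:
{"fn": "arm_command", "kwargs": {"xyz": [[0,0,0],[-2,0,0],[-4,0,0],[-4,0,0],[-4,0,0]], "turn": [0,0,0,0,0], "gripper": [0,0,0,0,0]}}

```text
time_s: 59.6
tool_pos: [463.5, -18.1, 66.4]
ee_rot: [[-1.0, 0.014, -0.006], [0.013, 1.0, 0.017], [0.007, 0.017, -1.0]]
wrist_force: [-4.1, 1.3, -0.8]
grip_width: 25.3
```

Emit:
{"fn": "arm_command", "kwargs": {"xyz": [[-3,0,0],[-3,0,0],[-3,0,0],[-2,0,0]], "turn": [0,0,0,0], "gripper": [0,0,0,0]}}

```text
time_s: 60.0
tool_pos: [475.1, -18.2, 66.4]
ee_rot: [[-1.0, 0.013, -0.008], [0.013, 1.0, 0.017], [0.008, 0.017, -1.0]]
wrist_force: [-4.3, 1.5, 1.4]
grip_width: 25.4
```

Emit:
{"fn": "arm_command", "kwargs": {"xyz": [[-2,0,0],[-2,0,0]], "turn": [0,0], "gripper": [0,0]}}

```text
time_s: 60.2
tool_pos: [479.1, -18.3, 66.4]
ee_rot: [[-1.0, 0.013, -0.008], [0.013, 1.0, 0.017], [0.009, 0.017, -1.0]]
wrist_force: [-6.0, 1.7, 1.1]
grip_width: 25.6
```

Emit:
{"fn": "arm_command", "kwargs": {"xyz": [[-2,0,0],[-2,0,0]], "turn": [0,0], "gripper": [0,0]}}

```text
time_s: 60.4
tool_pos: [483.1, -18.3, 66.4]
ee_rot: [[-1.0, 0.013, -0.009], [0.013, 1.0, 0.017], [0.009, 0.017, -1.0]]
wrist_force: [-5.7, 1.3, 1.0]
grip_width: 25.7
```

Emit:
{"fn": "arm_command", "kwargs": {"xyz": [[-2,0,0]], "turn": [0], "gripper": [0]}}

```text
time_s: 60.5
tool_pos: [484.8, -18.3, 66.3]
ee_rot: [[-1.0, 0.013, -0.01], [0.013, 1.0, 0.017], [0.01, 0.017, -1.0]]
wrist_force: [-15.3, 1.6, 9.3]
grip_width: 25.3
```

Bearing at TCP x=484.8 (80 mm class). Hold, release, look.

Emit:
{"fn": "arm_command", "kwargs": {"xyz": [[0,0,0],[0,0,0],[0,0,0]], "turn": [0,0,0], "gripper": [0,0,0]}}

```text
time_s: 60.8
tool_pos: [484.8, -18.3, 66.4]
ee_rot: [[-1.0, 0.013, -0.011], [0.013, 1.0, 0.017], [0.011, 0.017, -1.0]]
wrist_force: [-3.1, 1.1, 1.1]
grip_width: 25.4
```

Emit:
{"fn": "arm_command", "kwargs": {"xyz": [[0,0,0],[0,0,0],[0,0,-30],[0,0,-50],[-15,0,-50]], "turn": [0,0,0,0,0], "gripper": [1,1,1,1,1]}}

```text
time_s: 61.3
tool_pos: [499.7, -20.4, 194.1]
ee_rot: [[-1.0, 0.015, -0.017], [0.014, 1.0, 0.021], [0.017, 0.021, -1.0]]
wrist_force: [0.3, -0.7, 0.1]
grip_width: 85.2
```

Emit:
{"fn": "arm_command", "kwargs": {"xyz": [[-30,0,0],[-30,0,0],[-15,0,0],[0,0,0]], "turn": [0,0,0,0], "gripper": [1,1,1,1]}}

```text
time_s: 61.7
tool_pos: [583.7, -22.4, 203.2]
ee_rot: [[-1.0, 0.015, 0.003], [0.015, 1.0, 0.019], [-0.003, 0.019, -1.0]]
wrist_force: [-0.6, 0.3, 0.7]
grip_width: 85.5
```

```bash
python3 -c "
from h import *
f,i,s=snap('wrist','w34'); np.savez('w34.npz',**i)
cv2.imwrite('pics/w34c.png',cv2.resize(f[60:360,190:370],None,fx=2,fy=2))
st([484.8,-18.5,66])"
```

```text
pos [582.7 -22.3 203.1] yaw 179.1 z [ 0.003  0.019 -1.   ] F [-0.5 -0.3  0.3] M [-0.03 -0.02  0.01] w 85.3 j6 -10.0
shift [ 98.3  -0.3 136.9]
```

View pics/w34c.png

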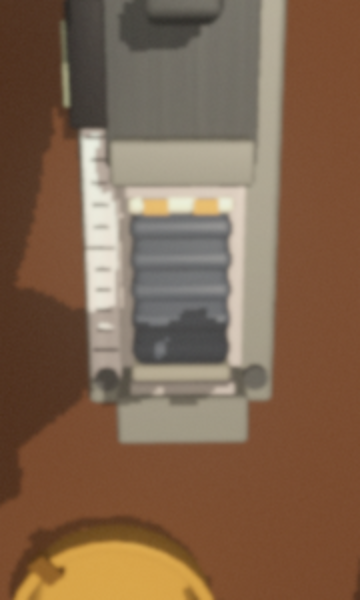

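Run:
```python
from h import *
np.set_printoptions(precision=1,suppress=True)
I=load("w34.npz")
c=lambda p: np.array(p)/2+[190,60]
print("jaw body front z58",onz("wrist",c([[112,186],[254,183]]),58,I),"anvil body z58",onz("wrist",c([[118,400],[247,396]]),58,I))
print("pack ends@52",onz("wrist",c([[180,197]]),52,I),onz("wrist",c([[180,382]]),52,I))
```

```text
jaw body front z58 [[550.2 -46.5  58. ]
 [550.    8.1  58. ]] anvil body z58 [[640.5 -47.9  58. ]
 [640.    6.6  58. ]]
pack ends@52 [[556.  -20.4  52. ]] [[635.6 -21.6  52. ]]
```

Emit:
{"fn": "arm_command", "kwargs": {"xyz": [[32,0,25],[34,0,30],[32,0,35],[0,0,30],[0,0,10]], "turn": [0,0,0,0,0], "gripper": [1,1,1,1,1]}}

```text
time_s: 62.25
tool_pos: [479.4, -17.8, 70.4]
ee_rot: [[-1.0, 0.016, 0.008], [0.016, 1.0, 0.019], [-0.008, 0.019, -1.0]]
wrist_force: [0.2, 0.2, 0.2]
grip_width: 85.2
```

```bash
python3 -c "
from h import *
st([484.8,-18.5,66])"
```

```text
pos [479.4 -17.8  70.4] yaw 179.1 z [ 0.008  0.019 -1.   ] F [0.2 0.2 0.2] M [ 0.01 -0.02  0.01] w 85.2 j6 -12.0
shift [-5.4 -0.7  4.4]
```

Emit:
{"fn": "arm_command", "kwargs": {"xyz": [[-5,-1,4],[0,0,0],[0,0,0],[0,0,0],[0,0,0]], "turn": [0,0,0,0,0], "gripper": [1,0.4,0,0,0]}}

```text
time_s: 62.75
tool_pos: [487.2, -19.3, 69.1]
ee_rot: [[-1.0, 0.016, 0.012], [0.016, 1.0, 0.018], [-0.012, 0.019, -1.0]]
wrist_force: [0.4, -0.7, -0.5]
grip_width: 28.1
```

Emit:
{"fn": "arm_command", "kwargs": {"xyz": [[0,0,0],[8,0,0],[10,0,0],[8,0,0],[0,0,0]], "turn": [0,0,0,0,0], "gripper": [0,0,0,0,0]}}

```text
time_s: 63.25
tool_pos: [461.0, -18.0, 69.4]
ee_rot: [[-1.0, 0.014, 0.014], [0.014, 1.0, 0.019], [-0.014, 0.019, -1.0]]
wrist_force: [-1.7, 1.0, -4.7]
grip_width: 25.1
```

Emit:
{"fn": "arm_command", "kwargs": {"xyz": [[0,0,0],[0,0,0],[0,0,-30],[0,0,-25],[0,0,0]], "turn": [0,0,0,0,0], "gripper": [1,1,1,1,1]}}

```text
time_s: 63.75
tool_pos: [460.0, -19.2, 126.6]
ee_rot: [[-1.0, 0.015, 0.013], [0.015, 1.0, 0.02], [-0.013, 0.021, -1.0]]
wrist_force: [-0.0, -0.8, -0.7]
grip_width: 85.4
```

```bash
python3 -c "
from h import *
st([594.5,-21.3,110])"
```

```text
pos [460.  -19.2 126.6] yaw 179.1 z [ 0.013  0.02  -1.   ] F [-0.  -0.8 -0.7] M [0.03 0.05 0.03] w 85.4 j6 -13.0
shift [-134.3   -0.4   18.3]
```

Emit:
{"fn": "arm_command", "kwargs": {"xyz": [[-28,0,2],[-30,0,2],[-30,0,2],[-30,0,2],[-14,0,5]], "turn": [0,0,0,0,0], "gripper": [1,1,1,1,1], "grip_force": 60}}

```text
time_s: 64.25
tool_pos: [595.9, -20.9, 115.2]
ee_rot: [[-1.0, 0.016, 0.016], [0.016, 1.0, 0.021], [-0.015, 0.021, -1.0]]
wrist_force: [0.3, 0.3, 0.5]
grip_width: 85.7
```

Emit:
{"fn": "arm_command", "kwargs": {"xyz": [[0,0,22],[0,0,25],[0,0,15],[0,0,4],[0,0,0]], "turn": [0,0,0,0,0], "gripper": [1,1,1,1,1]}}

```text
time_s: 64.75
tool_pos: [596.7, -19.2, 42.8]
ee_rot: [[-1.0, 0.016, 0.011], [0.016, 1.0, 0.022], [-0.011, 0.022, -1.0]]
wrist_force: [-0.1, 0.4, 0.5]
grip_width: 85.3
```

```bash
python3 -c "
from h import *
f,i,s=snap('wrist','w35')
st([594.5,-21.3,43])"
```

```text
pos [596.8 -19.2  43.2] yaw 179.1 z [ 0.012  0.022 -1.   ] F [-0.5  0.   0.4] M [-0.01 -0.   -0.  ] w 85.0 j6 -10.0
shift [ 2.3 -2.1  0.1]
```

View pics/w35.png

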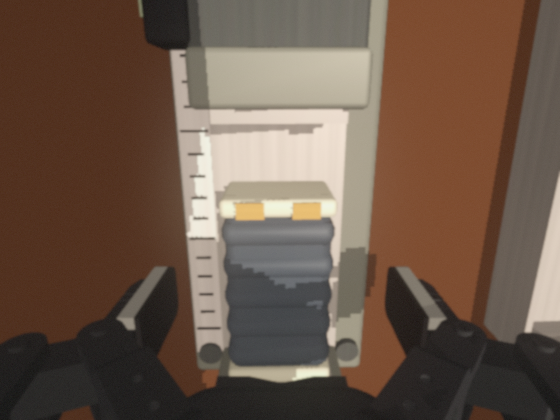

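Emit:
{"fn": "arm_command", "kwargs": {"xyz": [[2,-2,0],[0,0,0],[0,0,0],[0,0,0],[0,0,0]], "turn": [0,0,0,0,0], "gripper": [0.7,0.3,0,0,0]}}

```text
time_s: 65.3
tool_pos: [595.4, -21.6, 46.4]
ee_rot: [[-1.0, 0.016, 0.016], [0.016, 1.0, 0.021], [-0.016, 0.022, -1.0]]
wrist_force: [-0.3, 0.2, -1.6]
grip_width: 40.1
```

Emit:
{"fn": "arm_command", "kwargs": {"xyz": [[0,0,0],[0,0,-10],[0,0,-25],[0,0,-35],[0,0,-35]], "turn": [0,0,0,0,0], "gripper": [0,0,0,0,0]}}

```text
time_s: 65.8
tool_pos: [591.3, -23.5, 151.2]
ee_rot: [[-1.0, 0.016, 0.007], [0.016, 1.0, 0.023], [-0.006, 0.023, -1.0]]
wrist_force: [1.0, -0.6, -1.3]
grip_width: 40.8
```

```bash
python3 -c "
from h import *
st([455,183,110])
I=load('w25.npz')
print(onz('wrist',[[0,84],[40,86],[42,138],[0,138],[66,110],[52,86],[52,138]],33,I).round(1))
I=load('w12.npz')
q=onz('wrist',[[259,150],[320,150],[317,262],[261,262]],33,I); print(q.round(1),q.mean(0).round(1))"
```

```text
pos [591.3 -23.5 151.2] yaw 179.1 z [ 0.007  0.023 -1.   ] F [ 1.  -0.6 -1.3] M [-0.03 -0.06  0.  ] w 40.8 j6 -10.0
shift [139.8 203.3  45.1]
[[438.5 194.1  33. ]
 [440.5 224.4  33. ]
 [480.6 215.2  33. ]
 [479.9 181.2  33. ]
 [458.9 240.   33. ]
 [440.7 233.6  33. ]
 [480.7 223.3  33. ]]Traceback (most recent call last):
  File "<string>", line 6, in <module>
    I=load('w12.npz')
  File "h.py", line 17, in load
    I=dict(np.load(n)); return {k:(v if v.ndim else float(v)) for k,v in I.items()}
           ~~~~~~~^^^
    fid = stack.enter_context(open(os.fspath(file), "rb"))
                              ~~~~^^^^^^^^^^^^^^^^^^^^^^^
FileNotFoundError: [Errno 2] No such file or directory: 'w12.npz'
```

Emit:
{"fn": "arm_command", "kwargs": {"xyz": [[10,30,0],[10,36,0],[10,36,0],[10,36,0],[9,36,0]], "turn": [0,0,0,0,0], "gripper": [0,0,0,0,0]}}

```text
time_s: 66.3
tool_pos: [548.6, 151.7, 164.4]
ee_rot: [[-0.999, 0.024, 0.021], [0.024, 0.999, 0.021], [-0.021, 0.021, -1.0]]
wrist_force: [0.2, 0.2, -1.8]
grip_width: 40.8
```

```bash
python3 -c "
from h import *
st([542,183,100])"
```

```text
pos [548.6 151.7 164.4] yaw 178.6 z [ 0.021  0.021 -1.   ] F [ 0.2  0.2 -1.8] M [-0.02  0.03 -0.03] w 40.8 j6 8.0
shift [ 8.7 29.8 64.9]
```

Emit:
{"fn": "arm_command", "kwargs": {"xyz": [[5,15,10],[3,12,20],[0,0,25],[0,0,12],[0,0,0]], "turn": [0,0,0,0,0], "gripper": [0,0,0,0,0]}}

```text
time_s: 66.8
tool_pos: [541.8, 187.2, 100.9]
ee_rot: [[-0.999, 0.017, 0.027], [0.017, 1.0, 0.023], [-0.027, 0.024, -0.999]]
wrist_force: [-0.0, -0.9, -1.5]
grip_width: 40.6
```

```bash
python3 -c "
from h import *
f,i,s=snap('wrist','w36'); np.savez('w36.npz',**i)
st([542,183,27])"
```

```text
pos [542.2 187.1 101.7] yaw 179.0 z [ 0.028  0.023 -0.999] F [-0.3  0.1 -1.9] M [-0.01 -0.03 -0.05] w 40.6 j6 11.0
shift [ 2.2 -5.9 74.6]
```

View pics/w36.png

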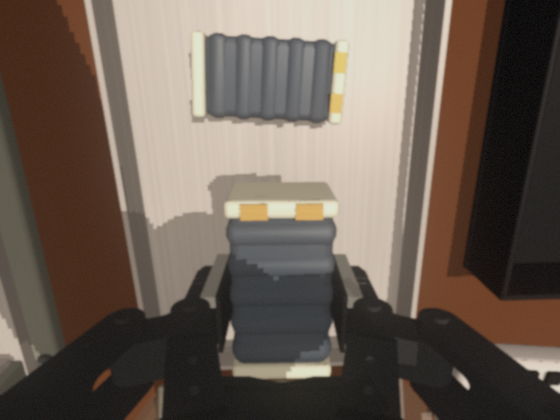

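Emit:
{"fn": "arm_command", "kwargs": {"xyz": [[2,-5,20],[0,0,22],[0,0,14],[0,0,4],[0,0,0]], "turn": [0,0,0,0,0], "gripper": [0,0,0,0,0]}}

```text
time_s: 67.35
tool_pos: [546.5, 182.0, 46.6]
ee_rot: [[-0.999, 0.02, 0.037], [0.021, 0.999, 0.025], [-0.037, 0.025, -0.999]]
wrist_force: [1.3, 0.3, -0.8]
grip_width: 41.1
```

```bash
python3 -c "
from h import *
st([542,183,27])"
```

```text
pos [546.5 182.   46.6] yaw 178.8 z [ 0.037  0.025 -0.999] F [ 1.3  0.3 -0.8] M [-0.04  0.04  0.  ] w 41.1 j6 11.0
shift [ 5.3  0.4 19.5]
```

Emit:
{"fn": "arm_command", "kwargs": {"xyz": [[2,0,8],[0,0,7],[0,0,3]], "turn": [0,0,0], "gripper": [0,0,0]}}

```text
time_s: 67.65
tool_pos: [546.9, 182.3, 30.3]
ee_rot: [[-0.999, 0.02, 0.042], [0.022, 0.999, 0.025], [-0.041, 0.026, -0.999]]
wrist_force: [0.2, -0.7, -0.9]
grip_width: 40.9
```

Emit:
{"fn": "arm_command", "kwargs": {"xyz": [[0,0,3],[0,0,2]], "turn": [0,0], "gripper": [0,0]}}

```text
time_s: 67.85
tool_pos: [547.8, 182.5, 26.8]
ee_rot: [[-0.999, 0.02, 0.044], [0.021, 0.999, 0.025], [-0.043, 0.026, -0.999]]
wrist_force: [-11.8, -2.6, 38.1]
grip_width: 41.0
```

Emit:
{"fn": "arm_command", "kwargs": {"xyz": [[0,0,-1],[0,0,0],[0,0,-10],[0,0,-30],[0,0,-40]], "turn": [0,0,0,0,0], "gripper": [0.7,0.8,1,1,1]}}

```text
time_s: 68.35
tool_pos: [542.0, 180.2, 106.6]
ee_rot: [[-0.999, 0.02, 0.036], [0.021, 0.999, 0.024], [-0.036, 0.025, -0.999]]
wrist_force: [0.9, -0.4, 0.5]
grip_width: 85.4
```

Emit:
{"fn": "arm_command", "kwargs": {"xyz": [[0,-10,-45],[0,-40,-40],[0,-40,0],[0,-40,0],[0,-40,0]], "turn": [0,0,0,0,0], "gripper": [1,1,1,1,1]}}

```text
time_s: 68.85
tool_pos: [537.7, 12.8, 195.5]
ee_rot: [[-0.999, 0.011, 0.05], [0.012, 1.0, 0.025], [-0.049, 0.025, -0.998]]
wrist_force: [0.6, 0.0, -0.4]
grip_width: 85.4
```

Emit:
{"fn": "arm_command", "kwargs": {"xyz": [[0,-45,0],[0,-45,0],[0,-45,0],[0,-45,0],[0,0,0]], "turn": [0,0,0,0,0], "gripper": [1,1,1,1,1]}}

```text
time_s: 69.35
tool_pos: [534.5, -178.3, 195.0]
ee_rot: [[-0.998, 0.014, 0.055], [0.015, 1.0, 0.022], [-0.054, 0.023, -0.998]]
wrist_force: [-0.1, 0.3, 0.4]
grip_width: 85.3
```

```bash
python3 -c "
from h import *
f,i,s=snap('top','t37'); st()
f2,i,s=snap('scene','s37')"
```

```text
pos [ 534.4 -176.2  195.2] yaw 179.2 z [ 0.055  0.023 -0.998] F [ 0.5 -0.3 -0.1] M [-0.02  0.03  0.02] w 85.6 j6 -27.0
```

View pics/t37.png

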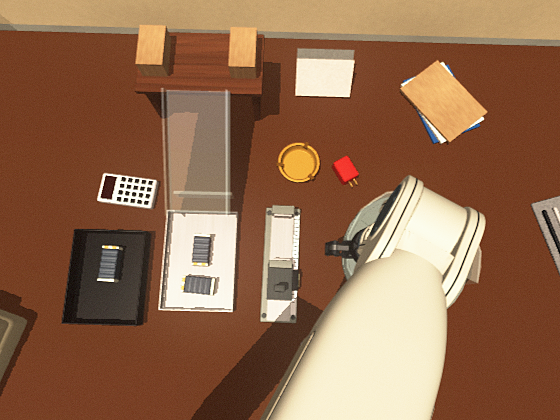

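View pics/s37.png

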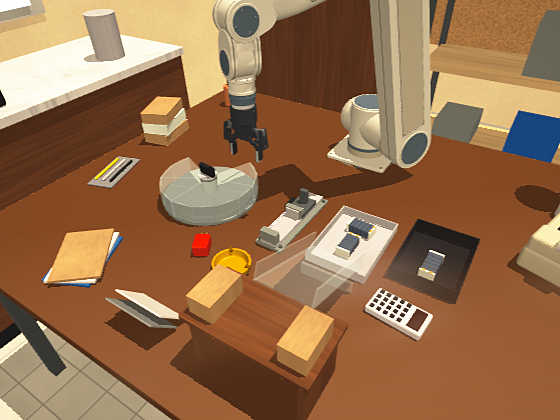

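```bash
python3 -c "
from h import *
f,i,s=snap('top','t38'); a=cv2.imread('pics/t37.png'); print(np.abs(a.astype(int)-f.astype(int))[200:330,60:250].max()); print(env.sign_off())"
```

```text
25
the job is handed in; nothing more can be done
None
```

I gauged the three packs that were in the caddy, in order, and handed the job in at about 69 s of the 210 s allowed. The fourth pocket was empty.

| Pack | Reading | Where it is |
|---|---|---|
| pack_1 | 80 mm, sound | tray |
| pack_2 | 88 mm, swollen | scrap bin |
| pack_3 | 80 mm, sound | tray |
| pack_4 | None (absent) | – |

- **Readings:** I slid the jaw up until the push force rose to about 15–17 N. I then checked each length from the jaw and anvil edges in the wrist camera. The spacing between the jaw bodies was 89.5, 97.7 and 90.2 mm for packs 1 to 3, which fits 80, 88 and 80 mm.
- **Final check:** The last top and scene pictures show the two tray packs lying flat and apart, and one pack flat in the bin. The calculator, plug and ashtray look undisturbed, and the gripper was open and clear of everything.
- **Off-plan moments:**
  - Packs 2 and 3 lay crosswise in their pockets, so I gripped them at the angle they lay.
  - On the first trip to the tray the last joint reached its range end. I got past it by turning the tool 90 degrees.
  - The tool's tilt drifted up to about 5 degrees. I corrected it by pushing gently against the gripped knob.
  - Setting packs down in the tray gave brief contact forces of 35 and 38 N at the wrist.

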